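# Start and drive home a manifold plug with a square key

### The job

One of the two brass plugs on the sloped manifold still stands proud of its port. Take the plug key out of its holder, seat its square bit fully and squarely in that plug's socket before you turn it, then screw the plug clockwise until it comes up snug against its stop, never forcing or leaning the key. Put the key back standing in its holder and leave the vials, beaker and timer where they are.

Things in the scene. Friction and masses are not known exactly. Their poses are not given: they have to be found in the camera images.
- plug_key: The loose tool, 0.1 to 0.18 kg: square steel bit, round shank 14 mm thick, steel flange 36 mm across and 6 mm thick (underside 50 mm above the bit's tip), flat grey paddle handle 50 mm wide (along x), 16 mm thick (along y), 55 to 111 mm above the tip. Origin at the centre of the bit's tip, z up towards the handle. It starts upright, hung by its flange on the holder's top, the bit in the bore.
- bit (a point): Centre of the bit's tip (the key's origin and axes). The bit is 16 x 16 mm and 18 mm long, its sides square to x and y, edges rounded 1.5 mm.
- holder: White fixed block 70 x 70 mm, 60 mm high, with a square through bore 26 mm wide in the middle of its top, sides along x and y. Origin at the centre of its underside, z up. With the key in it the bit's tip is 10 mm above the bench.
- manifold: Fixed aluminium manifold: dark foot plate 140 x 180 x 10 mm, on it a block whose top slopes 0.18 rad (10 degrees) down towards its -x side; brass hose stubs at the +y and -y ends. Origin at the centre of the foot's underside, z up. Two brass plugs, 66 mm apart along y, sit square on the slope: the proud one on the +y side, the one already home on the -y side.
- port (a point): Centre of the port's face under the proud plug, fixed; z points out along the plug's axis (0.18 rad from vertical, towards the manifold's -x), x up the slope, y along the manifold's y. Right-hand thread: clockwise from above lowers the plug 4 mm per rad to a firm stop. It turns at about 0.1 N m, is snug at the stop at 0.2 to 0.35 N m, stays where it is left and does not tip.
- plug_top (a point): Centre of the proud plug's top, at the socket's mouth. Head round, 46 mm across, 18 mm high; square socket 17.4 mm wide, 13 mm deep, mouth chamfered. Moves up and down with the plug, axes always as port's. How the socket is turned is not shown: 0.6 rad anticlockwise to 0.9 clockwise of port's x, y. Starts 22 to 23.2 mm above port, home 18 mm: 1.0 to 1.3 rad of turn.
- vial_1: Bystander: small white vial with screw cap, 25 mm across, 56 mm high, standing on the bench behind the work. Origin under its centre.
- vial_2: Bystander: a second vial like it.
- beaker: Bystander: empty beaker, 69 mm across, 83 mm high, standing on the bench. Origin under its centre.
- bench_timer: Bystander: flat bench timer, 72 x 66 x 21 mm, lying on the bench to the right of the holder. Origin under its centre.

How it is judged:
On the way, in this order (a step that is already met when the one before it is completed fails the run):
1. the key is lifted out of its holder (height (world z) of bit above 0.065 m and contact force between plug_key and holder below 0.1 N), for 0.1 s.
2. the bit is seated at least 9 mm deep in the proud plug's socket, on its axis within 2.5 mm and square to it within 0.09 rad, before the plug has been screwed down by 1 mm (z of bit in the frame of plug_top below -0.009 m and x of bit in the frame of plug_top between -0.0025 and 0.0025 m and y of bit in the frame of plug_top between -0.0025 and 0.0025 m and angle between the z axis of bit and the z axis of port, either way round below 0.09 rad and distance of plug_top from where it was at the start of the episode below 0.001 m), for 0.1 s.
3. the plug is screwed home and snugged: its top within 0.8 mm of its home height, the key bearing on it with more than 15 N (all its contacts added up) (z of plug_top in the frame of port below 0.0188 m and contact force between plug_key and manifold above 15 N), for 0.1 s.
At the end, for the whole second after the job is handed in: The plug's top is within 0.8 mm of its home height (18 mm above the port's face); the key stands upright (within 0.08 rad) and at rest in its holder, hanging by its flange (tip 6 to 14 mm above the bench, axis within 12 mm of the holder's), released (z of plug_top in the frame of port below 0.0188 m and horizontal distance between plug_key and holder below 0.012 m and height (world z) of plug_key between 0.006 and 0.014 m and angle between plug_key's own z axis and vertical below 0.08 rad and linear speed of plug_key below 0.02 m/s); the robot touches nothing.
It fails at once if the key pushes on the manifold or its plugs with more than 65 N (all its contacts added up) (contact force between plug_key and manifold above 65 N).
It fails at once if the key leans more than 0.12 rad from the plug axis while its bit is in the socket (z of bit in the frame of plug_top below -0.004 m and distance between bit and plug_top below 0.02 m and angle between the z axis of bit and the z axis of port, either way round above 0.12 rad).
It fails at once if a vial, the beaker or the timer is moved more than 15 mm (distance of any of vial_1, vial_2, beaker, bench_timer from where it was at the start of the episode above 0.015 m).
It also fails if it takes over 72 s, if anything falls off the work surface, if the arm or the gripper's body presses on something with over 40 N, if the wrist force passes 120 N, or if a joint passes its speed limit or range.

### The arm

A 6-joint arm with a two-finger parallel gripper is mounted at the origin on a cart in front of the work surface, level with it; the furniture and walls round the work are solid. World frame = base frame: x ahead of the robot, y to its left, z up, the work surface at z = 0. Lengths are in m, angles in rad, forces in N, time in s.
With the tool pointing down it reaches from about 0.375 to 0.9 m from the base axis. Payload 3.1 kg.
Tool frame: the origin (TCP) lies at the very end of the fingers, on their centre line; the grasp point (between the pads) lies 19 mm behind it; x points along the fingers, z is the direction in which the jaws open and shut, and the axes are right-handed (so a half turn about x gives the same grasp; the last joint's range is limited). The gripper opens to 85 mm and grips with 20 to 120 N. Pads are 22 mm wide; open, the fingers measure 114 mm over their backs; the gripper's body (76 mm by 85 mm) begins 54 mm behind the grasp point. The pads swing forward as they close: fully open they stand 13 mm farther back than shut.
Start: joints at [-1.47, 0.527, 1.433, -0, 1.181, -0.178], TCP at [0.172, -0.601, 0.231] pointing down, gripper open.
Joint ranges: [-3.08, 3.08], [-0.75, 2.2], [0.22, 2.44], [-1.43, 4.57], [0, 2.65], [-2.85, 2.85]. Speed limits (rad/s): [2.79, 2.79, 3.14, 3.14, 3.14, 3.14].

### API

Orientations are given as a unit quaternion [x, y, z, w].
In Python, from station import manip, viewer, job gives the robot as it stands.
- The arm moves only by the tool move_arm, never from a script. Its argument "deltas" is one flat list of numbers, 7 for each row, row after row: the finger opening in mm, from 0 to 85.4, then the shift along the tool's x, y, z in mm, then the turn, a rotation vector about the tool's x, y, z in degrees. In form: [jaw, tx, ty, tz, rx, ry, rz, jaw, tx, ty, tz, rx, ry, rz, ...]. A call has 1 to 10 rows; each row shifts and turns the commanded pose from where the row before left it, along the tool's axes as they then stand; what a row does not reach is not made up. A row lasts 1/10 s, in which the tool goes at most 50 mm and 8.59 degrees, less where a joint would pass 70% of its speed; a pose out of reach is approached as far as the arm can. A call is refused whole if a number of a shift passes 50 or a number of a turn 8.59, either way. A call with a gripper value outside its range is refused whole. The fingers move at their own pace and stop on an object; "force" is the grip in N (left out, the last holds). Time passes only in rows, so rows that do not move let the fingers close. It gives the time, the measured TCP pose, the force and the opening at its end, in the units of the state.
- manip.sense(): the state, without advancing time (a new reading comes with each control period).
- viewer.snapshot(name): name is "scene" or "side" or "wrist"; returns a dict with "image" (400x640x3 uint8, red, green, blue), "depth" (400x640 float32, m along the optical axis (not along the pixel's ray), 0 where there is no reading), "fovy" (degrees; the focal length in pixels is half the picture's height over the tangent of half this angle, whatever the lens; pixels are square), "cx", "cy" (the principal point, pixels), "R" (3x3) and "t" (3): a world point X has camera coordinates R X + t. Camera axes: x right, y down, z forward; pixel columns grow to the right and rows downward; lengths in m; the calibration is good to about 2 mm. The wrist camera is an equidistant fisheye: a pixel r from the principal point sees the ray r / f radians off the axis. A picture is of the moment at which its call begins.
- job.sign_off(): hands the job in, once; it reports no verdict.
The state is a dict: "t": time; "q": joint angles; "qd": joint speeds; "tau": joint torques, N m; "tcp_pos": TCP position; "tool_rot": TCP orientation; "force": force on the tool from outside, world axes, zero at the start; "ft_torque": the same for the moment, N m; "finger_gap": opening from 0.0 (shut) to 1.0 (fully open).
Only numpy, scipy, OpenCV 4.12 (cv2) and the standard library are available. Lean on these libraries where they do the work, as an engineer would, in place of code of your own. Each camera call takes 0.05 s, during which the arm holds its last target.

## Working session

There is one attempt and no reset: what is moved stays moved. The work goes in short steps, Python scripts to look and compute and a tool call to move; the robot and the scene stay as the last step left them, time stands still between calls to the robot, and variables do not carry over. Pictures are saved under pics/ and viewed, and the job is handed in when it is done.

Besides the shell and the picture viewer there is one more tool, called after "Call:" by a JSON object that holds its "name" and its "arguments", one argument or row to a line. move_arm: Moves the arm, as the interface text tells. Its arguments: {"type":"object","properties":{"deltas":{"type":"array"},"force":{"type":"number"}},"required":["deltas"]}

```bash
ls; mkdir -p pics
cat > h.py <<'E'
import numpy as np, cv2
from scipy.spatial.transform import Rotation as Ro
from station import manip, viewer, job
def foc(s): return 200/np.tan(np.radians(s['fovy'])/2)
def snap(n,f):
    s=viewer.snapshot(n); cv2.imwrite('pics/'+f+'.png',s['image'][:,:,::-1]); np.savez('/tmp/'+f+'.npz',**s); return s
def load(f): return np.load('/tmp/'+f+'.npz')
def ray(s,u,v,fish=False):
    a=(u-s['cx']);b=(v-s['cy']);f=foc(s)
    if fish:
        r=np.hypot(a,b);th=r/f; d=np.array([a/max(r,1e-9)*np.sin(th),b/max(r,1e-9)*np.sin(th),np.cos(th)])
    else: d=np.array([a/f,b/f,1.])
    R=s['R']; return -R.T@s['t'], R.T@d
def onz(s,u,v,z,fish=False):
    c,d=ray(s,u,v,fish); return c+d*(z-c[2])/d[2]
def cloud(s):
    f=foc(s);v,u=np.mgrid[0:400,0:640];Z=s['depth']
    P=np.stack([(u-s['cx'])/f*Z,(v-s['cy'])/f*Z,Z],-1)
    return (P-s['t'])@s['R']
E
python3 - <<'E'
from h import *
for n in ('scene','side','wrist'):
    s=snap(n,n+'0'); print(n,s['fovy'],s['cx'],s['cy'],-s['R'].T@s['t'],s['R'][2])
print(manip.sense())
E
```

```text
pics
scene 50.41096764746599 318.8182697326566 205.57207424506353 [-0.17775033 -0.55363915  0.50237367] [ 0.78669314  0.45399523 -0.41833268]
side 55.903025153670924 318.096691161326 206.39480277015616 [ 0.33400701 -0.84030673  0.44140201] [ 0.29525215  0.8601202  -0.41595602]
wrist 65.70646984690485 325.38440118056695 198.70431884795974 [ 0.23973192 -0.58040638  0.3737102 ] [-0.26863326 -0.07562847 -0.96026898]
{'t': 0.15, 'q': array([-1.47048997e+00,  5.28278158e-01,  1.43358116e+00, -2.99174441e-05,
        1.18139467e+00, -1.78469517e-01]), 'qd': array([ 0.00054532, -0.00240306, -0.00299771,  0.00024651, -0.00319056,
       -0.00112699]), 'tau': array([ 7.44646695e-04, -4.42744339e+01, -1.78276294e+01, -2.44967041e-04,
        5.61707784e-03, -1.40634990e-05]), 'tcp_pos': array([ 0.17197118, -0.60032002,  0.23055126]), 'tool_rot': array([ 0.42610335,  0.56502732, -0.42525414,  0.56421537]), 'force': array([0.29100147, 0.86958082, 0.09508847]), 'ft_torque': array([ 0.05534602, -0.01745672,  0.01771911]), 'finger_gap': 0.9974102038757541}
```

View pics/scene0.png

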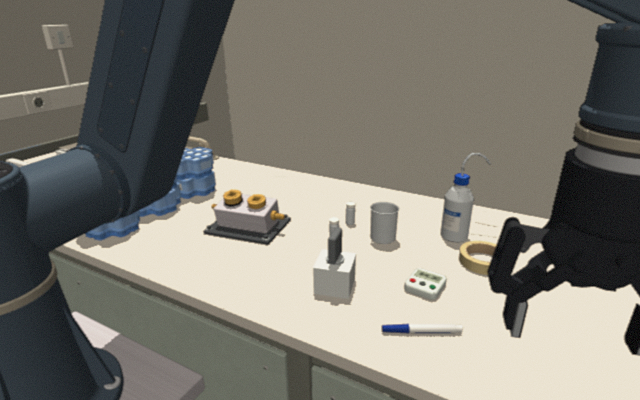

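View pics/side0.png

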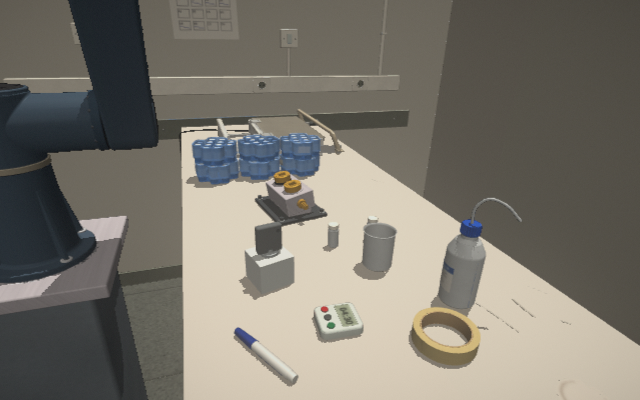

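View pics/wrist0.png

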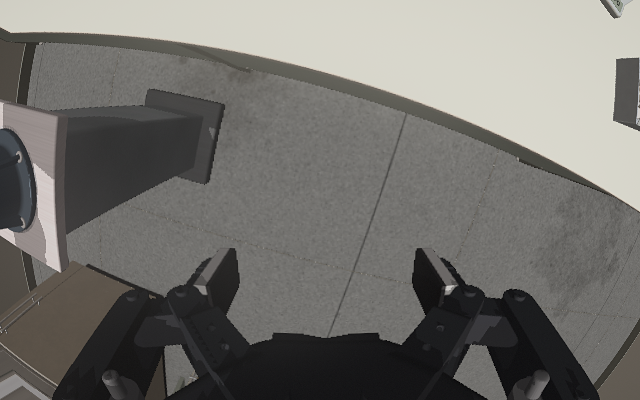

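Scene view: holder with key at about (335,265), manifold at (248,212), vial at (350,213), beaker (384,223) and timer (426,284). Next I measure them with depth.

Run:
```python
from h import *
for n,bx in (('scene',(190,310,160,400)),('side',(160,300,230,420))):
    s=load(n+'0'); P=cloud(s); im=s['image']
    print(n)
    c=im[160:310,190:390] if n=='scene' else im[160:300,230:400]
    cv2.imwrite(f'pics/{n}0z.png',cv2.resize(c,None,fx=4,fy=4,interpolation=cv2.INTER_CUBIC)[:,:,::-1])
    pts = dict(holder=(335,275),keytop=(335,235),man=(245,212),plugL=(233,198),plugR=(257,202),vial=(350,213),beaker=(384,223),timer=(426,284)) if n=='scene' else dict(holder=(270,270),key=(268,240),plugR=(292,187),plugL=(283,178),vial=(333,235),vial2=(372,220),beaker=(378,245),timer=(338,318))
    for k,(u,v) in pts.items(): print(k,P[v,u].round(3))
```

```text
scene
holder [ 0.417 -0.243  0.05 ]
keytop [ 0.438 -0.232  0.122]
man [0.534 0.063 0.063]
plugL [0.54  0.102 0.089]
plugR [0.552 0.038 0.087]
vial [ 0.701 -0.137  0.034]
beaker [ 0.645 -0.25   0.058]
timer [ 0.516 -0.39   0.018]
side
holder [ 0.441 -0.265  0.046]
key [ 0.445 -0.236  0.093]
plugR [0.562 0.033 0.083]
plugL [0.553 0.095 0.086]
vial [ 0.607 -0.152  0.034]
vial2 [ 0.705 -0.144  0.054]
beaker [ 0.658 -0.267  0.065]
timer [ 0.527 -0.393  0.019]
```

View pics/scene0z.png

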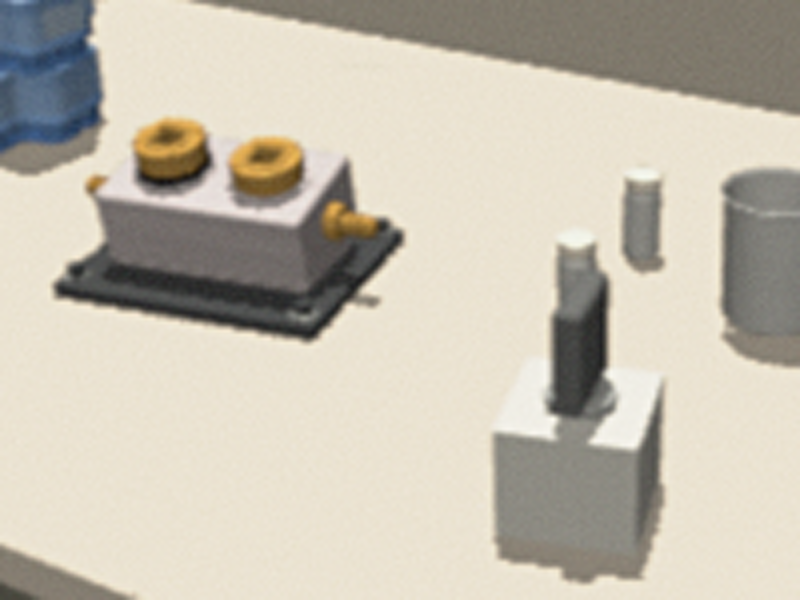

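View pics/side0z.png

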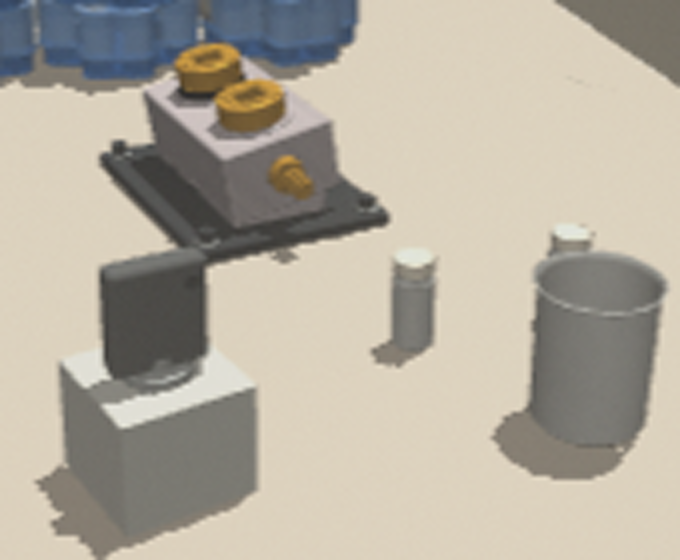

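Run:
```python
from h import *
allh=[];allt=[]
for n in ('scene','side'):
    s=load(n+'0'); P=cloud(s); im=s['image'].astype(int)
    reg=(abs(P[...,0]-.445)<.08)&(abs(P[...,1]+.235)<.08)
    h=reg&(P[...,2]>.072)&(P[...,2]<.13); t=reg&(abs(P[...,2]-.06)<.005)&(im.min(2)>140)
    for nm,m in (('handle',h),('top',t)):
        q=P[m]; (c,sz,a)=cv2.minAreaRect(q[:,:2].astype(np.float32)*1000)
        print(n,nm,m.sum(),q.mean(0).round(4),q.min(0).round(3),q.max(0).round(3),np.round(c,1),np.round(sz,1),round(a,1))
    reg=(P[...,0]>.4)&(P[...,0]<.7)&(P[...,1]>-.08)&(P[...,1]<.2)
    m=reg&(im[...,0]-im[...,2]>60)&(P[...,2]>.07); print('brass',m.sum(),P[m].min(0),P[m].max(0))
    f=reg&(P[...,2]>.004)&(P[...,2]<.02)&(im.max(2)<90); (c,sz,a)=cv2.minAreaRect(P[f][:,:2].astype(np.float32)*1000);print('foot',c,sz,a)
```

```text
scene handle 409 [ 0.4375 -0.2314  0.1022] [ 0.421 -0.238  0.072] [ 0.471 -0.216  0.123] [ 445.8 -227.7] [49.9 15. ] 11.8
scene top 477 [ 0.4427 -0.2291  0.0607] [ 0.404 -0.269  0.056] [ 0.491 -0.184  0.065] [ 447. -226.] [74.  70.2] 15.3
brass 410 [0.53057407 0.02994413 0.07157373] [0.5891949  0.13891778 0.09731816]
foot (562.4299926757812, 83.2554702758789) (135.49716186523438, 177.00537109375) 10.596949577331543
side handle 694 [ 0.446  -0.2353  0.0996] [ 0.422 -0.243  0.072] [ 0.472 -0.221  0.122] [ 446.8 -230.4] [49.  16.8] 11.1
side top 365 [ 0.4472 -0.2412  0.0599] [ 0.405 -0.269  0.055] [ 0.49  -0.198  0.065] [ 447.3 -227.6] [70.9 71.9] 15.0
brass 244 [0.53286804 0.02547491 0.07241214] [0.5863455  0.13354131 0.09460697]
foot (565.2782592773438, 81.0619888305664) (134.99969482421875, 180.32630920410156) 10.595937728881836
```

Run:
```python
from h import *
s=manip.sense(); R=Ro.from_quat(s['tool_rot']).as_matrix(); print(R.round(3)); print(s['t'], s['q'])
w=load('wrist0'); c=-w['R'].T@w['t']; print(R.T@(c-s['tcp_pos']), (w['R']@R).round(3))
```

```text
[[-0.     0.961  0.275]
 [ 0.002  0.275 -0.961]
 [-1.     0.    -0.002]]
0.15 [-1.47048997e+00  5.28278158e-01  1.43358116e+00 -2.99174441e-05
  1.18139467e+00 -1.78469517e-01]
[-0.14313903  0.07066284 -0.00073244] [[-0.    -0.     1.   ]
 [-0.279 -0.96  -0.   ]
 [ 0.96  -0.279  0.   ]]
```

Call:
{"name": "move_arm", "arguments": {
  "deltas": [85,0,28,-29,0,0,0,85,0,28,-29,0,0,0,85,0,28,-29,0,0,0,85,0,28,-29,0,0,0,85,0,28,-29,0,0,0,85,0,28,-29,0,0,0,85,0,28,-29,0,0,0,85,0,28,-29,0,0,0,85,0,28,-29,0,0,0,85,0,28,-29,0,0,0]
}}

```text
t: 1.15
tcp_pos: [0.3618, -0.2434, 0.2313]
tool_rot: [0.426, 0.565, -0.426, 0.565]
force: [1.2, 0.0, -1.2]
finger_gap: 0.993
```

Call:
{"name": "move_arm", "arguments": {
  "deltas": [85,0,28,-29,0,0,0,85,0,28,-29,0,0,0,85,0,28,-29,0,0,0,85,0,28,-29,0,0,0,85,0,28,-29,0,0,0,85,0,28,-29,0,0,0,85,0,28,-29,0,0,0,85,20,28,-29,0,0,0,85,20,28,-29,0,0,0,85,20,28,-29,0,0,0]
}}

```text
t: 2.15
tcp_pos: [0.5514, 0.1125, 0.1706]
tool_rot: [0.426, 0.565, -0.426, 0.565]
force: [0.9, -0.0, 0.0]
finger_gap: 0.996
```

Call:
{"name": "move_arm", "arguments": {
  "deltas": [85,0,0,0,0,0,0,85,0,0,0,0,0,0,85,0,0,0,0,0,0]
}}

```text
t: 2.45
tcp_pos: [0.5504, 0.1102, 0.1716]
tool_rot: [0.426, 0.565, -0.426, 0.565]
force: [-0.3, 0.6, 0.0]
finger_gap: 0.995
```

Run:
```python
from h import *
s=snap('wrist','w1');st=manip.sense();print(st['tcp_pos'],st['t'],st['q'])
cv2.imwrite('pics/w1b.png',cv2.resize(s['image'][:,:,::-1],(800,500),interpolation=cv2.INTER_CUBIC))
```

```text
[0.55058806 0.10984505 0.17192867] 2.5 [-1.93712091e-03  5.19807738e-01  1.65317015e+00 -3.62470921e-04
  9.68152609e-01  1.29147079e+00]
```

View pics/w1b.png

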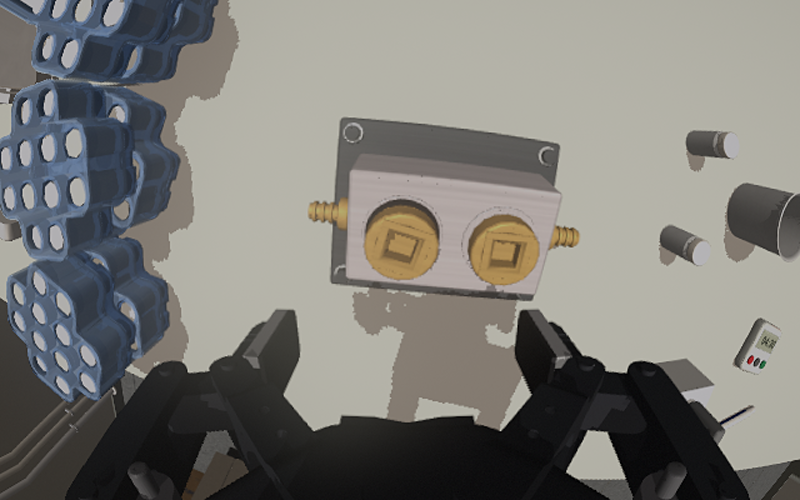

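```bash
cat >> h.py <<'E'
def wcloud(s):
    f=foc(s);v,u=np.mgrid[0:400,0:640].astype(float);a=u-s['cx'];b=v-s['cy'];r=np.maximum(np.hypot(a,b),1e-9);t=np.tan(r/f)
    Z=s['depth'];P=np.stack([a/r*t*Z,b/r*t*Z,Z],-1); return (P-s['t'])@s['R']
E
python3 - <<'E'
from h import *
s=load('w1');P=wcloud(s);im=s['image'].astype(int)
c=s['image'][150:240,270:450]; cv2.imwrite('pics/w1z.png',cv2.resize(c,None,fx=4.4,fy=4.4,interpolation=cv2.INTER_CUBIC)[:,:,::-1])
hsv=cv2.cvtColor(s['image'],cv2.COLOR_RGB2HSV)
# block top plane: grey pixels in region
reg=np.zeros((400,640),bool);reg[130:242,270:460]=1
m=reg&(hsv[...,1]<60)&(P[...,2]>.05)&(P[...,2]<.09)
Q=P[m]
for _ in range(5):
    c0=Q.mean(0);n=np.linalg.svd(Q-c0,full_matrices=False)[2][2];n*=np.sign(n[2]);d=(P[m]-c0)@n;Q=P[m][abs(d)<.0015]
print('plane',n,np.arccos(n[2]),c0,len(Q), 'dir',np.degrees(np.arctan2(-n[1],-n[0])))
b=reg&(hsv[...,1]>110)&(hsv[...,0]>10)&(hsv[...,0]<30)
for nm,u0,u1 in(('proud',285,360),('home',368,440)):
    mm=b.copy();mm[:,:u0]=0;mm[:,u1:]=0
    h=(P-c0)@n; q=h[mm]; print(nm,mm.sum(),np.percentile(q,[5,25,50,75,95]).round(4))
    t=mm&(h>np.percentile(q,75)-.003); print(P[t].mean(0),(P[t].max(0)-P[t].min(0)))
s0=load('w1');print((P[300,330]))
g=reg*0; print(P[60:110:20,300:420:40])
E
```

```text
plane [-0.17423249 -0.03045552  0.98423346] 0.17780971749993155 [0.57197941 0.08910071 0.07074645] 7695 dir 9.915025565016235
proud 2658 [0.0106 0.0206 0.0229 0.0236 0.0245]
[0.55721642 0.11621798 0.09390748] [0.08431107 0.04433699 0.22811858]
home 2402 [0.0064 0.0152 0.0184 0.0193 0.0201]
[0.56898415 0.05307192 0.08973346] [0.07240529 0.10099691 0.23230302]
[0.40902638 0.06438091 0.00157974]
[[[6.61661800e-01 1.68626479e-01 1.07790489e-03]
  [6.72455309e-01 1.30323618e-01 7.13575558e-04]
  [6.84984519e-01 9.18522710e-02 5.33057281e-06]]

 [[6.41863621e-01 1.63071244e-01 1.85183356e-05]
  [6.52609206e-01 1.24637942e-01 5.10654890e-04]
  [6.64767061e-01 8.61908392e-02 7.51508577e-04]]

 [[6.22026515e-01 1.56628307e-01 1.04133978e-02]
  [6.32567904e-01 1.19312482e-01 9.59291578e-03]
  [6.44990157e-01 8.04112262e-02 1.04436183e-03]]]
```

View pics/w1z.png

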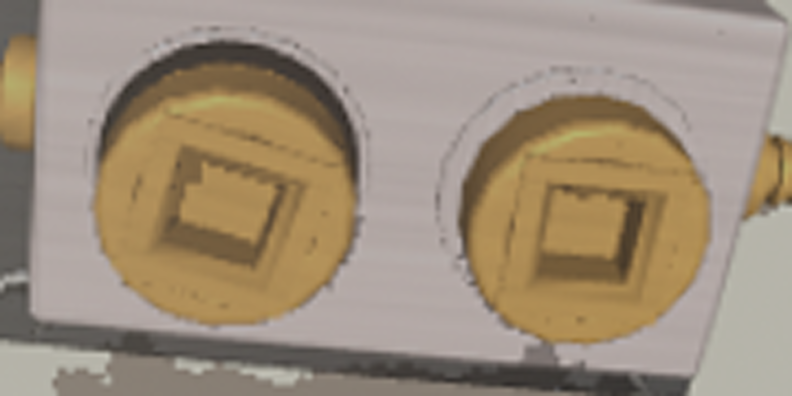

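```bash
cat >> h.py <<'E'
n=np.array([-0.1742*np.cos(0)*1,0,0]) 
YM=np.radians(10.3)
def portR(yaw=YM,t=0.18):
    ex=np.array([np.cos(yaw)*np.cos(t),np.sin(yaw)*np.cos(t),np.sin(t)]);ey=np.array([-np.sin(yaw),np.cos(yaw),0]);return np.stack([ex,ey,np.cross(ex,ey)],1)
def wproj(s,X):
    p=X@s['R'].T+s['t'];f=foc(s);rr=np.hypot(p[...,0],p[...,1]);th=np.arctan2(rr,p[...,2]);k=f*th/np.maximum(rr,1e-12)
    return (p[...,0]*k+s['cx']).astype(np.float32),(p[...,1]*k+s['cy']).astype(np.float32)
def rect(s,c,R,half=.032,sc=10000):
    N=int(half*2*sc);a=(np.arange(N)-N/2)/sc
    yy,xx=np.meshgrid(a,a); # row -> -x , col -> -y
    X=c+(-xx)[...,None]*(-R[:,0])*-1*1+ (-yy)[...,None]*R[:,1]
    u,v=wproj(s,X);return cv2.remap(s['image'],u,v,cv2.INTER_CUBIC)
E
python3 - <<'E'
from h import *
s=load('w1');R=portR()
c0=np.array([0.57197941,0.08910071,0.07074645])
# plug guess center, on plane h=.0228
c=np.array([.556,.1145,0]);c[2]=0
h=(c-c0)@R[:,2];c=c+R[:,2]*0;c[2]+=(.0228-h)/R[2,2]
print(c)
I=rect(s,c,R)
I2=I.copy()
cv2.imwrite('pics/r1.png',cv2.resize(I2,(600,600))[:,:,::-1]); np.save('/tmp/c1.npy',c)
E
```

```text
[0.556      0.1145     0.09188636]
```

View pics/r1.png

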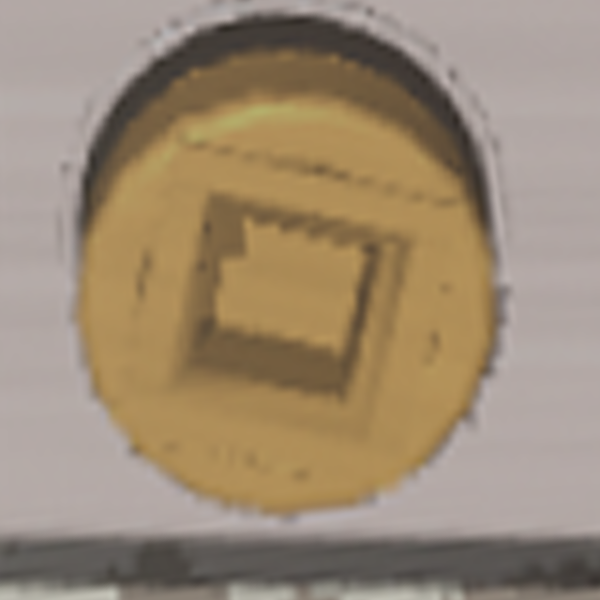

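Proud plug: head centre near rectified (286,304), socket rotated about 12.8° clockwise of port x. Next is the key.

Call:
{"name": "move_arm", "arguments": {
  "deltas": [85,-6,-19.3,29.7,0.4,0,0,85,-6,-19.3,29.7,0.4,0,0,85,-6,-19.3,29.7,0.4,0,0,85,-6,-19.3,29.7,0.4,0,0,85,-2,-19.3,29.7,0.4,0,0,85,0,-19.3,29.7,0.4,0,0,85,0,-19.3,29.7,0.4,0,0,85,0,-19.3,29.7,0.4,0,0,85,0,-19.3,29.7,0.4,0,0,85,0,-19.3,29.7,0.4,0,0]
}}

```text
t: 3.5
tcp_pos: [0.435, -0.2266, 0.1984]
tool_rot: [0.446, 0.548, -0.446, 0.55]
force: [-0.0, -0.1, 0.4]
finger_gap: 0.993
```

Call:
{"name": "move_arm", "arguments": {
  "deltas": [85,0,0,0,0,0,0,85,0,0,0,0,0,0,85,0,0,0,0,0,0]
}}

```text
t: 3.8
tcp_pos: [0.4359, -0.2239, 0.1978]
tool_rot: [0.445, 0.549, -0.445, 0.549]
force: [1.1, 0.9, -0.1]
finger_gap: 0.999
```

Run:
```python
from h import *
s=snap('wrist','w2');st=manip.sense();print(st['tcp_pos'],st['t'],st['q'])
cv2.imwrite('pics/w2b.png',cv2.resize(s['image'][:,:,::-1],(800,500),interpolation=cv2.INTER_CUBIC))
P=wcloud(s);im=s['image'].astype(int)
reg=(abs(P[...,0]-.447)<.06)&(abs(P[...,1]+.228)<.06)
for nm,m in (('htop',reg&(abs(P[...,2]-.121)<.004)),('handle',reg&(P[...,2]>.075)&(P[...,2]<.13)),('top',reg&(abs(P[...,2]-.06)<.004)&(im.min(2)>120))):
    q=P[m];(c,sz,a)=cv2.minAreaRect(q[:,:2].astype(np.float32)*1000);print(nm,len(q),q.mean(0).round(4),np.round(c,1),np.round(sz,1),round(a,1),q[:,2].min(),q[:,2].max())
R=Ro.from_quat(st['tool_rot']).as_matrix();print(R.round(3))
```

```text
[ 0.4361568  -0.22353945  0.19764496] 3.85 [-7.02224452e-01  3.96576662e-01  1.80123951e+00  2.89843947e-04
  9.43822523e-01  6.59138085e-01]
htop 1327 [ 0.45   -0.2278  0.121 ] [ 448.3 -228.5] [49.8 15.6] 11.9 0.11704041158039252 0.1236755289021018
handle 1475 [ 0.4522 -0.2273  0.1188] [ 448.7 -228.4] [50.6 15.6] 11.9 0.07559895668722748 0.1236755289021018
top 3849 [ 0.4515 -0.2265  0.0607] [ 448.1 -227.8] [71.  70.2] 14.6 0.05696579171246314 0.06390261240529828
[[ 0.     0.978  0.208]
 [ 0.     0.208 -0.978]
 [-1.     0.    -0.   ]]
```

View pics/w2b.png

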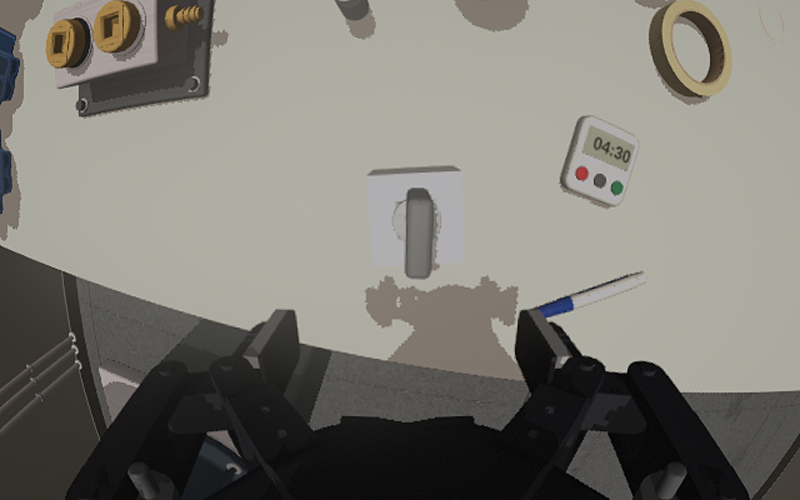

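Call:
{"name": "move_arm", "arguments": {
  "deltas": [85,0,5.4,3.7,0,0,0,85,0,5.4,3.7,0,0,0,85,20,0,0,0,0,0,85,20,0,0,0,0,0,85,20,0,0,0,0,0,85,20,0,0,0,0,0,85,20,0,0,0,0,0,85,21,0,0,0,0,0,85,0,0,0,0,0,0,85,0,0,0,0,0,0]
}}

```text
t: 4.85
tcp_pos: [0.4491, -0.2291, 0.0762]
tool_rot: [0.445, 0.55, -0.445, 0.549]
force: [-0.4, 0.7, 0.1]
finger_gap: 0.995
```

Run:
```python
from h import *
s=snap('wrist','w3');st=manip.sense();print(st['tcp_pos'],st['t'],st['q'],st['force'])
cv2.imwrite('pics/w3b.png',cv2.resize(s['image'][:,:,::-1],(800,500),interpolation=cv2.INTER_CUBIC))
```

```text
[ 0.44937449 -0.22939971  0.07674823] 4.9 [-6.93835735e-01  6.19993361e-01  1.86105401e+00  4.74654176e-05
  6.59515821e-01  6.67153662e-01] [ 0.18870262 -0.95196279  0.34595945]
```

View pics/w3b.png

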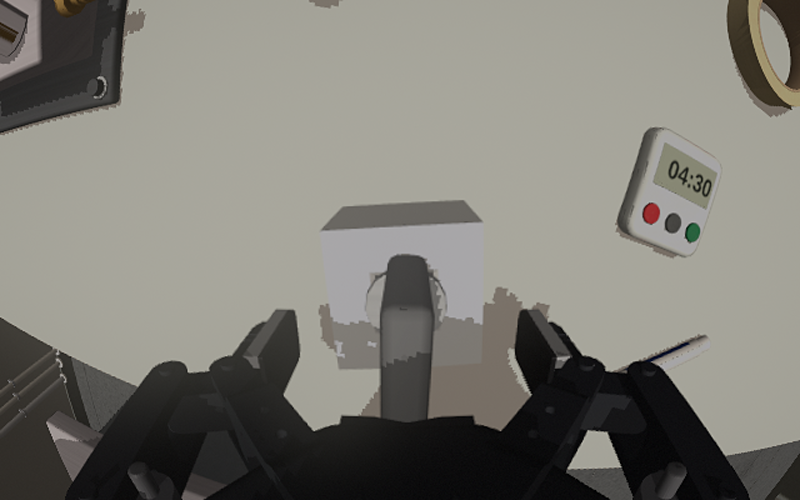

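The fingers straddle the handle, which stands at (405,330) midway between the pads at (285,345) and (530,345). I'll close on it.

Call:
{"name": "move_arm", "arguments": {
  "deltas": [60,0,0,0,0,0,0,30,0,0,0,0,0,0,5,0,0,0,0,0,0,5,0,0,0,0,0,0,5,0,0,0,0,0,0,5,0,0,0,0,0,0,5,0,0,0,0,0,0,5,0,0,0,0,0,0,5,0,0,0,0,0,0],
  "force": 80
}}

```text
t: 5.8
tcp_pos: [0.4486, -0.2294, 0.0767]
tool_rot: [0.445, 0.549, -0.445, 0.55]
force: [-0.5, 0.7, 5.1]
finger_gap: 0.183
```

Call:
{"name": "move_arm", "arguments": {
  "deltas": [5,-5,0,0,0,0,0,5,-10,0,0,0,0,0,5,-15,0,0,0,0,0,5,-20,0,0,0,0,0,5,-20,0,0,0,0,0,5,-20,0,0,0,0,0,5,-20,0,0,0,0,0,5,-20,0,0,0,0,0,5,-20,0,0,0,0,0,5,0,0,0,0,0,0]
}}

```text
t: 6.8
tcp_pos: [0.4499, -0.2303, 0.2291]
tool_rot: [0.445, 0.547, -0.445, 0.552]
force: [-0.3, -0.2, -1.9]
finger_gap: 0.175
```

Run:
```python
from h import *
s=snap('wrist','w4');st=manip.sense();print(st['tcp_pos'],st['t'],st['q'],st['force'],st['ft_torque'])
cv2.imwrite('pics/w4b.png',cv2.resize(s['image'][:,:,::-1],(800,500),interpolation=cv2.INTER_CUBIC))
for n in('scene','side'):
    a=snap(n,n+'4')
```

```text
[ 0.44904705 -0.22964619  0.22754791] 6.85 [-6.94637955e-01  3.69876410e-01  1.73709394e+00  1.75498314e-05
  1.03129251e+00  6.67093185e-01] [ 0.9510307  -0.18826238 -1.76798696] [-0.02084333 -0.03662478  0.0263373 ]
```

View pics/w4b.png

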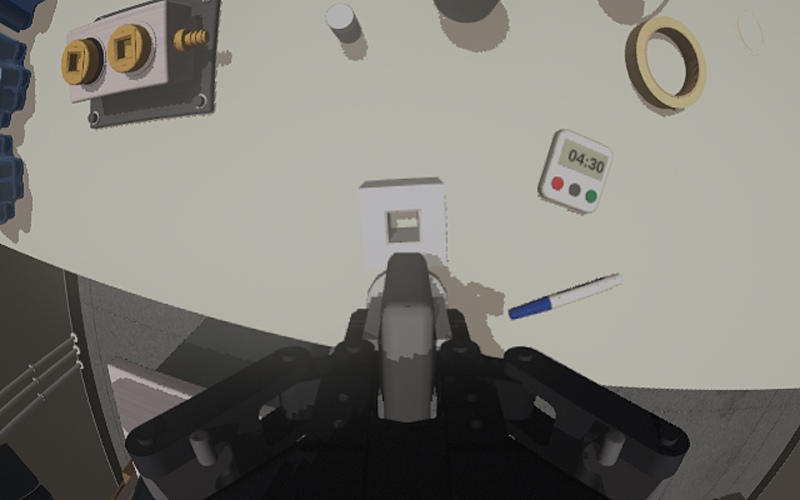

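View pics/side4.png

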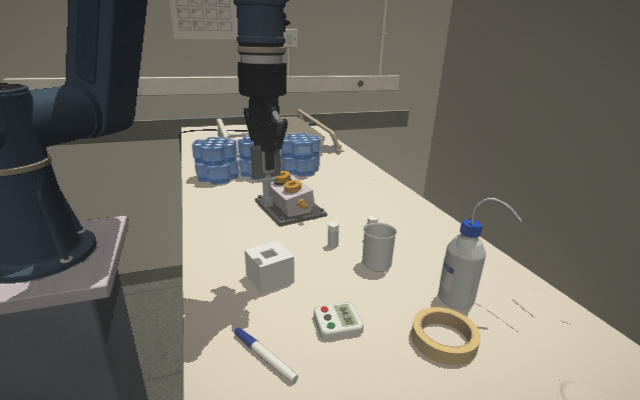

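View pics/scene4.png

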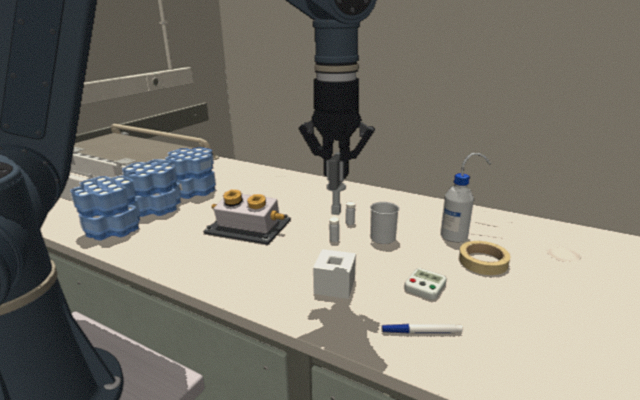

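```bash
cat >> h.py <<'E'
PLUG=np.load('/tmp/c1.npy')+portR()@np.array([-.0005,.0014,0])
L=.0667; KY=-.0004
def target(phi,h,yaw=YM,plug=None,ky=KY,off=(0,0)):
    """tool pose with bit tip h above plug top (along axis)"""
    plug=PLUG if plug is None else plug
    Rp=portR(yaw);z=np.cos(phi)*Rp[:,0]+np.sin(phi)*Rp[:,1];x=-Rp[:,2];y=np.cross(z,x)
    R=np.stack([x,y,z],1);p=plug+Rp@np.array([off[0],off[1],0])+Rp[:,2]*(h+L)-y*ky
    return p,R
def rows(p1,R1,N,jaw=5,st=None):
    st=st or manip.sense();R=Ro.from_quat(st['tool_rot']);p=st['tcp_pos']
    rv=(R.inv()*Ro.from_matrix(R1)).as_rotvec()/N;d=(p1-p)/N;out=[]
    for i in range(N):
        t=R.inv().apply(d)*1000;out.append([jaw,*t.round(1),*np.degrees(rv).round(2)]);R=R*Ro.from_rotvec(rv)
    for o in out: print(', '.join(f'{v:g}' for v in o)+',')
    return out
E
python3 - <<'E'
from h import *
print(PLUG);p,R=target(np.radians(-12.8),.100);print(p,R.round(3));rows(p,R,18)
E
```

```text
[0.55526568 0.11578948 0.09179685]
[0.52591843 0.11085263 0.25581946] [[ 0.176  0.04   0.984]
 [ 0.032  0.998 -0.046]
 [-0.984  0.04   0.175]]
5, -1.7, 8.2, -17.6, -4.18, -0.4, 0.48,
5, -1.7, 9.4, -16.9, -4.18, -0.4, 0.48,
5, -1.7, 10.6, -16.2, -4.18, -0.4, 0.48,
5, -1.8, 11.8, -15.3, -4.18, -0.4, 0.48,
5, -1.8, 12.9, -14.4, -4.18, -0.4, 0.48,
5, -1.7, 13.9, -13.4, -4.18, -0.4, 0.48,
5, -1.7, 14.9, -12.4, -4.18, -0.4, 0.48,
5, -1.7, 15.8, -11.2, -4.18, -0.4, 0.48,
5, -1.6, 16.6, -10, -4.18, -0.4, 0.48,
5, -1.5, 17.3, -8.8, -4.18, -0.4, 0.48,
5, -1.4, 17.9, -7.5, -4.18, -0.4, 0.48,
5, -1.3, 18.4, -6.2, -4.18, -0.4, 0.48,
5, -1.2, 18.8, -4.8, -4.18, -0.4, 0.48,
5, -1.1, 19.1, -3.4, -4.18, -0.4, 0.48,
5, -0.9, 19.3, -2, -4.18, -0.4, 0.48,
5, -0.8, 19.4, -0.6, -4.18, -0.4, 0.48,
5, -0.6, 19.4, 0.9, -4.18, -0.4, 0.48,
5, -0.5, 19.3, 2.3, -4.18, -0.4, 0.48,
```

Call:
{"name": "move_arm", "arguments": {
  "deltas": [5,-1.7,8.2,-17.6,-4.18,-0.4,0.48,5,-1.7,9.4,-16.9,-4.18,-0.4,0.48,5,-1.7,10.6,-16.2,-4.18,-0.4,0.48,5,-1.8,11.8,-15.3,-4.18,-0.4,0.48,5,-1.8,12.9,-14.4,-4.18,-0.4,0.48,5,-1.7,13.9,-13.4,-4.18,-0.4,0.48,5,-1.7,14.9,-12.4,-4.18,-0.4,0.48,5,-1.7,15.8,-11.2,-4.18,-0.4,0.48,5,-1.6,16.6,-10,-4.18,-0.4,0.48,5,-1.5,17.3,-8.8,-4.18,-0.4,0.48],
  "force": 100
}}

```text
t: 7.95
tcp_pos: [0.4909, -0.0394, 0.2415]
tool_rot: [0.226, 0.636, -0.211, 0.707]
force: [-0.2, 0.1, -1.4]
finger_gap: 0.173
```

Call:
{"name": "move_arm", "arguments": {
  "deltas": [5,-1.4,17.9,-7.5,-4.18,-0.4,0.48,5,-1.3,18.4,-6.2,-4.18,-0.4,0.48,5,-1.2,18.8,-4.8,-4.18,-0.4,0.48,5,-1.1,19.1,-3.4,-4.18,-0.4,0.48,5,-0.9,19.3,-2,-4.18,-0.4,0.48,5,-0.8,19.4,-0.6,-4.18,-0.4,0.48,5,-0.6,19.4,0.9,-4.18,-0.4,0.48,5,-0.5,19.3,2.3,-4.18,-0.4,0.48,5,0,0,0,0,0,0,5,0,0,0,0,0,0]
}}

```text
t: 8.95
tcp_pos: [0.5257, 0.1105, 0.2548]
tool_rot: [0.028, 0.642, -0.003, 0.766]
force: [-0.3, -0.6, -1.4]
finger_gap: 0.172
```

Run:
```python
from h import *
s=snap('wrist','w5');st=manip.sense();print(st['tcp_pos'],st['t'],st['q'],st['force'],st['ft_torque']);print(Ro.from_quat(st['tool_rot']).as_matrix().round(3))
cv2.imwrite('pics/w5b.png',cv2.resize(s['image'][:,:,::-1],(800,500),interpolation=cv2.INTER_CUBIC))
for n in('scene','side'):
    a=snap(n,n+'5'); 
    b=a['image'][110:260,190:310] if n=='scene' else a['image'][100:250,220:370]
    cv2.imwrite(f'pics/{n}5z.png',cv2.resize(b,None,fx=4,fy=4,interpolation=cv2.INTER_CUBIC)[:,:,::-1])
```

```text
[0.5258141  0.11007458 0.25507007] 9.0 [-2.12475600e-02  3.12927270e-01  1.75348224e+00  4.40187898e-02
  8.99251843e-01 -1.00250828e-04] [ 0.56245765 -0.4023718  -0.78769204] [-0.01679551  0.12141862  0.02732339]
[[ 0.176  0.042  0.983]
 [ 0.031  0.998 -0.048]
 [-0.984  0.039  0.174]]
```

View pics/w5b.png

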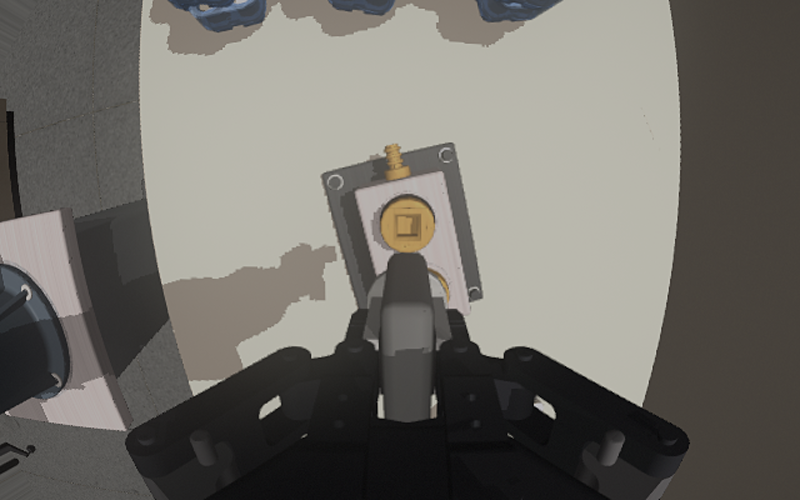

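View pics/side5z.png

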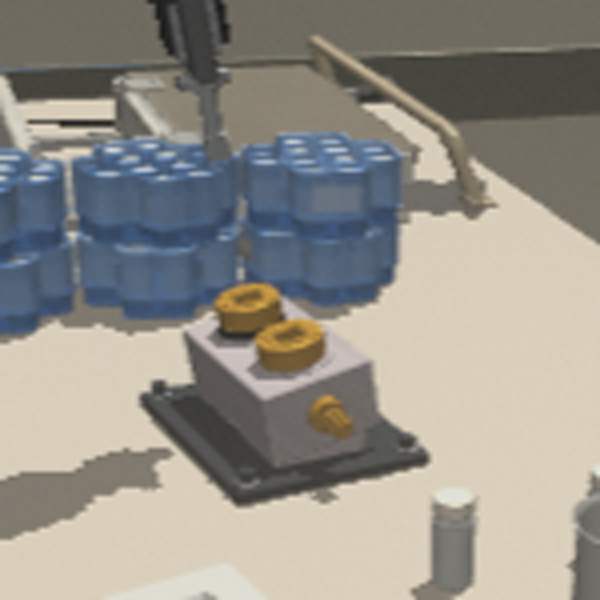

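View pics/scene5z.png

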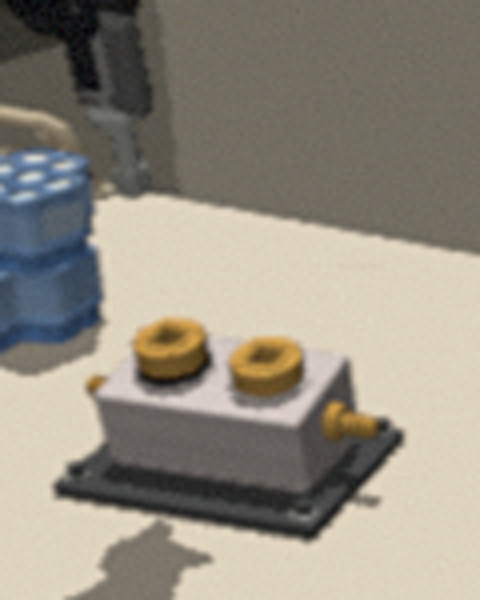

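Run:
```python
from h import *
s=load('w5');P=wcloud(s);R=portR();hsv=cv2.cvtColor(s['image'],cv2.COLOR_RGB2HSV)
reg=np.zeros((400,640),bool);reg[130:240,270:390]=1
m=reg&(hsv[...,1]<60)&(P[...,2]>.055)&(P[...,2]<.085)
Q=P[m];M=Q
for _ in range(5):
    c0=Q.mean(0);n=np.linalg.svd(Q-c0,full_matrices=False)[2][2];n*=np.sign(n[2]);d=(M-c0)@n;Q=M[abs(d)<.0015]
print('plane',n,np.arccos(n[2]),len(Q),np.degrees(np.arctan2(-n[1],-n[0])),'PLUG h',(PLUG-c0)@n)
b=reg&(hsv[...,1]>110)&(hsv[...,0]>10)&(hsv[...,0]<30);b[:160]=0;b[205:]=0
h=(P-c0)@n;print(np.percentile(h[b],[5,25,50,75,95]))
t=b&(h>.0205)&(h<.025);print(t.sum(),P[t].mean(0))
I=rect(s,PLUG,R);cv2.imwrite('pics/r5.png',cv2.resize(I,(600,600))[:,:,::-1])
# foot orientation from dark pixels cloud w/ z~.01
f=(P[...,2]>.006)&(P[...,2]<.014)&(s['image'].max(2)<110)&(abs(P[...,0]-.56)<.12)&(abs(P[...,1]-.08)<.14)
print('foot',cv2.minAreaRect(P[f][:,:2].astype(np.float32)*1000))
```

```text
plane [-0.17660837 -0.03005724  0.98382216] 0.1801202237597239 3236 9.658706785932129 PLUG h 0.022736694263712585
[0.01033354 0.02177242 0.02293205 0.02369414 0.02465273]
1118 [0.5545847  0.11686551 0.09215215]
foot ((567.99853515625, 85.3579330444336), (139.18380737304688, 177.80609130859375), 10.032543182373047)
```

View pics/r5.png

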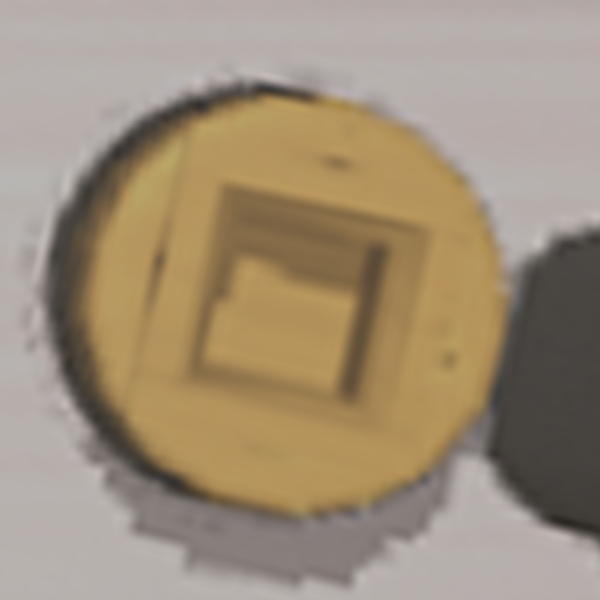

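```bash
sed -i 's/^YM=.*/YM=np.radians(10.1)/; s/^PLUG=.*/PLUG=np.array([0.55526568,0.11578948,0.09179685])+portR()@np.array([-.0004,0,0])/' h.py
python3 - <<'E'
from h import *
print(PLUG);p,R=target(np.radians(-12.),.010);print(p,R.round(3));rows(p,R,6)
E
```

```text
[0.55487824 0.11572047 0.09172524]
[0.54137141 0.11371195 0.16720094] [[ 0.176  0.03   0.984]
 [ 0.031  0.999 -0.036]
 [-0.984  0.037  0.175]]
5, 15, 0.2, -0.1, -0.12, 0.01, 0.01,
5, 15, 0.2, -0.1, -0.12, 0.01, 0.01,
5, 15, 0.2, -0.1, -0.12, 0.01, 0.01,
5, 15, 0.2, -0.1, -0.12, 0.01, 0.01,
5, 15, 0.2, -0.1, -0.12, 0.01, 0.01,
5, 15, 0.2, -0.1, -0.12, 0.01, 0.01,
```

Call:
{"name": "move_arm", "arguments": {
  "deltas": [5,15,0.2,-0.1,-0.12,0,0,5,15,0.2,-0.1,-0.12,0,0,5,15,0.2,-0.1,-0.12,0,0,5,15,0.2,-0.1,-0.12,0,0,5,15,0.2,-0.1,-0.12,0,0,5,15,0.2,-0.1,-0.12,0,0,5,0,0,0,0,0,0,5,0,0,0,0,0,0,5,0,0,0,0,0,0]
}}

```text
t: 10.0
tcp_pos: [0.5426, 0.1141, 0.1684]
tool_rot: [0.024, 0.64, 0.001, 0.768]
force: [-0.2, 0.6, -1.5]
finger_gap: 0.173
```

Run:
```python
from h import *
st=manip.sense();print(st['tcp_pos'],st['t'],st['q'],st['force'],st['ft_torque']);print(Ro.from_quat(st['tool_rot']).as_matrix().round(3))
ims=[]
for n in('scene','side'):
    a=snap(n,n+'6'); 
    b=a['image'][130:230,205:305] if n=='scene' else a['image'][110:210,240:340]
    ims.append(cv2.resize(b,(400,400),interpolation=cv2.INTER_CUBIC)[:,:,::-1])
cv2.imwrite('pics/ss6.png',np.hstack(ims))
s=snap('wrist','w6');cv2.imwrite('pics/w6b.png',cv2.resize(s['image'][:,:,::-1],(800,500),interpolation=cv2.INTER_CUBIC))
```

```text
[0.54264049 0.11414216 0.16838991] 10.0 [-0.01240949  0.4630739   1.81024     0.05238071  0.68824572 -0.0171088 ] [-0.17477171  0.59045919 -1.51992178] [ 1.71565781e-03  5.10169881e-02 -3.23574910e-05]
[[ 0.18   0.029  0.983]
 [ 0.031  0.999 -0.036]
 [-0.983  0.037  0.179]]
```

View pics/ss6.png

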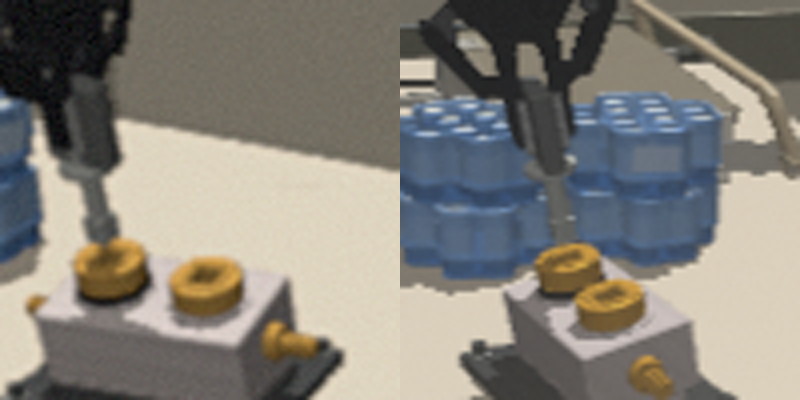

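View pics/w6b.png

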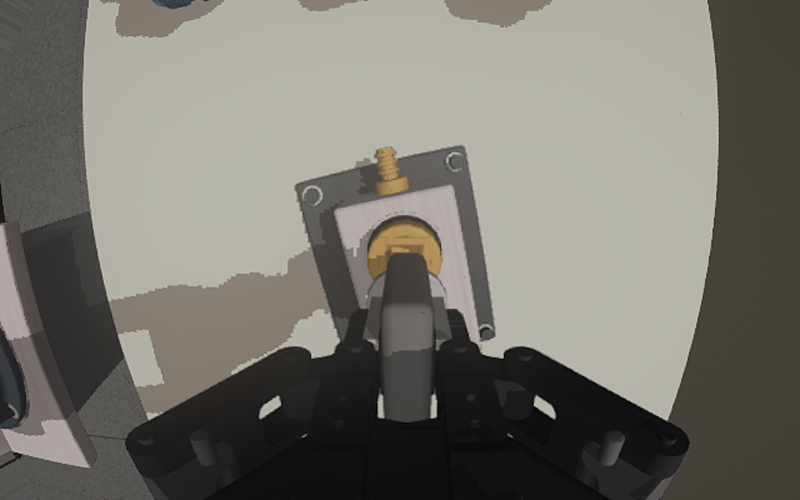

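Run:
```python
from h import *
st=manip.sense();R=Ro.from_quat(st['tool_rot']).as_matrix();tcp=st['tcp_pos']
def pr(s,X):
    p=s['R']@X+s['t'];f=foc(s);return np.array([p[0]/p[2]*f+s['cx'],p[1]/p[2]*f+s['cy']])
axis0=tcp+R@np.array([0,KY,0])
tip=axis0+R[:,0]*L
pR=portR(); print('tip in plug frame mm',((tip-PLUG)@pR*1000).round(2))
ims=[]
for n,(u0,v0,w) in (('scene',(210,160,60)),('side',(250,130,60))):
    s=load(n+'6');k=400//w+0
    im=cv2.resize(s['image'][v0:v0+w,u0:u0+w],(400,400),interpolation=cv2.INTER_CUBIC)[:,:,::-1].copy();sc=400/w
    def mk(X,c):
        q=(pr(s,X)-[u0,v0]+.5)*sc;cv2.circle(im,tuple(int(round(a)) for a in q),2,c,-1)
    for d in (L,L-.018,L-.05): mk(axis0+R[:,0]*d,(0,0,255))
    for a in np.arange(0,2*np.pi,np.pi/8): mk(PLUG+pR@np.array([.023*np.cos(a),.023*np.sin(a),0]),(0,255,0))
    mk(PLUG,(255,0,0));ims.append(im)
cv2.imwrite('pics/ov6.png',np.hstack(ims))
```

```text
tip in plug frame mm [ 1.78  0.39 11.04]
```

View pics/ov6.png

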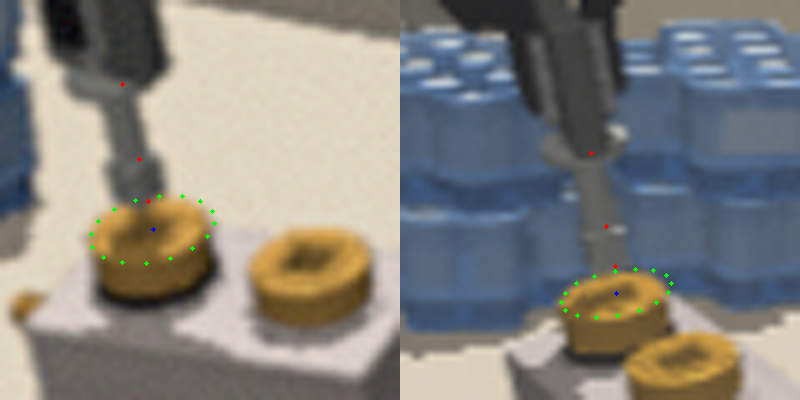

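```bash
cat > ax.py <<'E'
from h import *
def pr(s,X):
    p=s['R']@X+s['t'];f=foc(s);return np.array([p[0]/p[2]*f+s['cx'],p[1]/p[2]*f+s['cy']])
def go(tag):
    for n,(u0,v0,w) in (('scene',(215,165,40)),('side',(265,140,40))):
        s=load(n+tag);g=s['image'][v0:v0+w,u0:u0+w]
        cv2.imwrite(f'pics/{n}{tag}q.png',cv2.resize(g,(600,600),interpolation=cv2.INTER_NEAREST)[:,:,::-1])
go('6')
E
python3 ax.py
python3 - <<'E'
import cv2,numpy as np
a=cv2.imread('pics/scene6q.png');b=cv2.imread('pics/side6q.png')
cv2.imwrite('pics/q6.png',cv2.resize(np.hstack([a,b]),(800,400),interpolation=cv2.INTER_NEAREST))
E
```

```text
(no output)
```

View pics/q6.png

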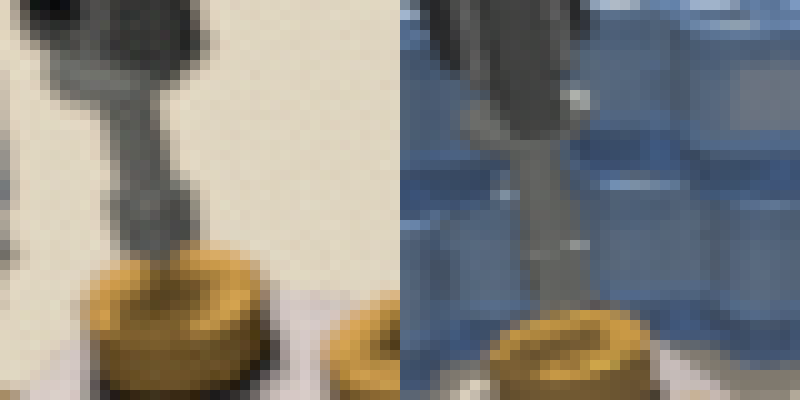

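Run:
```python
from h import *
# tool->cam fixed transform from w0
for tag,tcp,q in (('w5',None,None),('w6',None,None),('w4',None,None)):
    s=load(tag)
    # tool pose from camera pose: use fixed offset
    A=np.array([[0,0,1],[-.279,-.96,0],[.96,-.279,0]]);U,_,V=np.linalg.svd(A);A=U@V
    R=s['R'].T@A; c=-s['R'].T@s['t'];t=c-R@np.array([-.14314,.07066,-.00073])
    T=(wcloud(s)-t)@R*1000
    m=(abs(T[...,2])<5)&(T[...,0]>-48)&(T[...,0]<20)&(T[...,1]>0)&(T[...,1]<40)
    print(tag,t.round(4),m.sum())
    for lo in range(-48,20,6):
        k=m&(T[...,0]>=lo)&(T[...,0]<lo+6)
        if k.sum()>5: print(lo,k.sum(),np.percentile(T[k][:,1],[10,50,90]).round(2))
    k=(abs(T[...,1]-10)<8)&(abs(T[...,2])<12)&(T[...,0]>-60)&(T[...,0]<-30)
    if k.sum(): print('top x',np.median(T[k][:,0]),np.percentile(T[k][:,2],[2,98]))
```

```text
w5 [0.526  0.1111 0.2552] 2610
-48 1634 [ 3.17 14.02 23.19]
-42 228 [24.44 25.1  25.54]
-36 153 [24.76 25.18 25.5 ]
-30 129 [24.71 25.15 25.53]
-24 113 [24.84 25.24 25.65]
-18 108 [24.78 25.11 25.53]
-12 90 [24.78 25.17 25.52]
-6 72 [24.73 25.16 25.45]
0 81 [24.86 25.26 25.59]
top x -44.479328035068605 [-11.51196345  11.52967077]
w6 [0.543  0.115  0.1689] 2623
-48 1657 [ 3.   13.96 23.23]
-42 214 [24.46 25.12 25.52]
-36 158 [24.77 25.18 25.54]
-30 128 [24.76 25.22 25.48]
-24 124 [24.85 25.29 25.61]
-18 102 [24.73 25.11 25.48]
-12 86 [24.86 25.11 25.51]
-6 75 [24.71 25.13 25.49]
0 78 [24.73 25.21 25.56]
top x -44.46219628812318 [-11.48994832  11.53997076]
w4 [ 0.4498 -0.2305  0.2293] 2626
-48 1655 [ 2.94 13.97 23.24]
-42 217 [24.49 25.12 25.59]
-36 153 [24.82 25.21 25.52]
-30 138 [24.84 25.21 25.61]
-24 117 [24.82 25.27 25.57]
-18 105 [24.71 25.14 25.52]
-12 83 [24.85 25.15 25.48]
-6 78 [24.73 25.13 25.43]
0 79 [24.88 25.28 25.62]
top x -44.47784011786602 [-11.49466668  11.50399553]
```

```bash
cat >> h.py <<'E'
L=.0666
def campose(s):
    A=np.array([[0,0,1],[-.279,-.96,0],[.96,-.279,0]]);U,_,V=np.linalg.svd(A);A=U@V
    R=s['R'].T@A;c=-s['R'].T@s['t'];return c-R@np.array([-.14314,.07066,-.00073]),R
def tipinplug(s):
    t,R=campose(s);return (t+R@np.array([L,.0002,0])-PLUG)@portR()*1000
E
python3 - <<'E'
from h import *
for i in range(3):
    s=viewer.snapshot('wrist');st=manip.sense();t,R=campose(s);print(t.round(5),st['tcp_pos'].round(5),tipinplug(s).round(2)); print(np.degrees(Ro.from_matrix(R.T@Ro.from_quat(st['tool_rot']).as_matrix()).as_rotvec()))
print(tipinplug(load('w6')),tipinplug(load('w5')))
p,R=target(np.radians(-12.),.010);print(R.T@campose(s)[1])
print(st['t'])
I=rect(load('w6'),PLUG,portR());cv2.imwrite('pics/r6.png',cv2.resize(I,(400,400))[:,:,::-1])
E
```

```text
[0.54293 0.11508 0.16882] [0.54249 0.11445 0.1684 ] [ 2.42  1.53 11.38]
[-0.01077736  0.01368965  0.05459691]
[0.54285 0.11513 0.16872] [0.54241 0.11447 0.16827] [ 2.31  1.6  11.29]
[-0.00379629  0.01681468  0.05362405]
[0.54277 0.11516 0.1686 ] [0.54231 0.11448 0.16811] [ 2.21  1.65 11.18]
[-0.00340338  0.02216152  0.05234031]
[ 2.49294615  1.4496662  11.42459703] [ 0.53309484  0.64987718 99.43943131]
[[ 0.99999255  0.00102434 -0.00372208]
 [-0.00102046  0.99999893  0.00104467]
 [ 0.00372315 -0.00104087  0.99999253]]
10.3
```

View pics/r6.png

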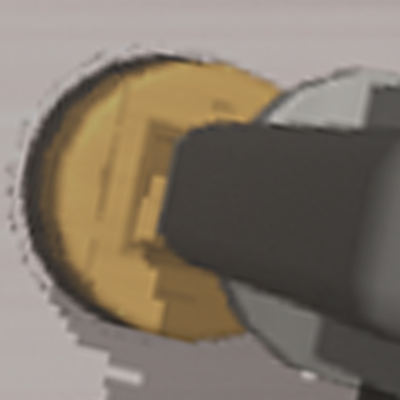

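Call:
{"name": "move_arm", "arguments": {
  "deltas": [5,0,-1.8,-1.4,0,0.2,0,5,0,0,0,0,0,0,5,0,0,0,0,0,0,5,0,0,0,0,0,0,5,0,0,0,0,0,0]
}}

```text
t: 10.8
tcp_pos: [0.5408, 0.1127, 0.1673]
tool_rot: [0.023, 0.642, 0.001, 0.766]
force: [0.2, -0.7, -0.7]
finger_gap: 0.175
```

Run:
```python
from h import *
s=viewer.snapshot('wrist');st=manip.sense();print(tipinplug(s).round(2),st['tcp_pos'],st['force'],st['ft_torque'],st['t'])
```

```text
[-0.17  0.3  10.56] [0.54074086 0.11275302 0.16728346] [ 0.10204245  0.47982409 -0.62172754] [-0.04874315  0.0788952  -0.00961358] 10.85
```

Call:
{"name": "move_arm", "arguments": {
  "deltas": [5,3,0,0,0,0,0,5,3,0,0,0,0,0,5,3,0,0,0,0,0,5,0,0,0,0,0,0,5,0,0,0,0,0,0]
}}

```text
t: 11.35
tcp_pos: [0.5422, 0.113, 0.1582]
tool_rot: [0.023, 0.642, 0.001, 0.766]
force: [-0.4, -0.2, -1.2]
finger_gap: 0.176
```

Run:
```python
from h import *
s=viewer.snapshot('wrist');st=manip.sense();print(tipinplug(s).round(2),st['tcp_pos'],st['force'],st['ft_torque'],st['t'])
```

```text
[-0.33  0.31  1.38] [0.54234618 0.11300283 0.15837228] [ 0.45474782 -0.7604984  -0.9819241 ] [ 0.05648644  0.16352305 -0.05746683] 11.4
```

Call:
{"name": "move_arm", "arguments": {
  "deltas": [5,2,0,0,0,0,0,5,1.5,0,0,0,0,0,5,0,0,0,0,0,0]
}}

```text
t: 11.7
tcp_pos: [0.5431, 0.1131, 0.155]
tool_rot: [0.023, 0.642, 0.001, 0.766]
force: [-0.5, 0.4, -1.8]
finger_gap: 0.178
```

```bash
cat > chk.py <<'E'
from h import *
s=viewer.snapshot('wrist');st=manip.sense();R=Ro.from_quat(st['tool_rot']).as_matrix()
print('tip',tipinplug(s).round(2),'Ftool',(R.T@st['force']).round(1),'Mtool',(R.T@st['ft_torque']).round(2),'q6',st['q'][5].round(3),st['t'],'lean',np.arccos(-R[:,0]@portR()[:,2]).round(3))
E
python3 chk.py
```

```text
tip [ 0.01  0.24 -2.03] Ftool [ 0.7  0.3 -0.2] Mtool [-0.02 -0.01 -0.08] q6 -0.023 11.75 lean 0.001
```

Call:
{"name": "move_arm", "arguments": {
  "deltas": [5,1.5,0,0,0,0,0,5,1.5,0,0,0,0,0,5,0,0,0,0,0,0]
}}

```text
t: 12.05
tcp_pos: [0.5437, 0.1132, 0.152]
tool_rot: [0.023, 0.642, 0.001, 0.766]
force: [1.1, 0.1, -1.8]
finger_gap: 0.176
```

```bash
python3 chk.py
```

```text
tip [ 0.    0.24 -5.04] Ftool [ 1.6 -0.7  1.4] Mtool [ 0.03 -0.04  0.01] q6 -0.023 12.1 lean 0.001
```

Already 5 mm in with no force. Continuing down.

Call:
{"name": "move_arm", "arguments": {
  "deltas": [5,1.5,0,0,0,0,0,5,1.5,0,0,0,0,0,5,1.5,0,0,0,0,0,5,0,0,0,0,0,0]
}}

```text
t: 12.5
tcp_pos: [0.5444, 0.1133, 0.1475]
tool_rot: [0.023, 0.642, 0.001, 0.766]
force: [2.1, -0.2, -0.7]
finger_gap: 0.177
```

```bash
python3 chk.py
```

```text
tip [-0.02  0.24 -9.58] Ftool [1.5 0.6 1.1] Mtool [-0.   -0.06 -0.02] q6 -0.024 12.55 lean 0.001
```

Call:
{"name": "move_arm", "arguments": {
  "deltas": [5,1,0,0,0,0,0,5,0.7,0,0,0,0,0,5,0,0,0,0,0,0,5,0,0,0,0,0,0]
}}

```text
t: 12.95
tcp_pos: [0.5447, 0.1134, 0.146]
tool_rot: [0.023, 0.642, 0.001, 0.766]
force: [1.7, 0.1, -0.4]
finger_gap: 0.176
```

```bash
python3 chk.py
python3 - <<'E'
from h import *
ims=[]
for n in('scene','side'):
    a=snap(n,n+'7'); 
    b=a['image'][130:230,205:305] if n=='scene' else a['image'][110:210,240:340]
    ims.append(cv2.resize(b,(400,400),interpolation=cv2.INTER_CUBIC)[:,:,::-1])
cv2.imwrite('pics/ss7.png',np.hstack(ims))
E
```

```text
tip [ -0.03   0.25 -11.11] Ftool [ 1.5 -0.6  0.9] Mtool [ 0.01 -0.14 -0.05] q6 -0.024 13.0 lean 0.001
```

View pics/ss7.png

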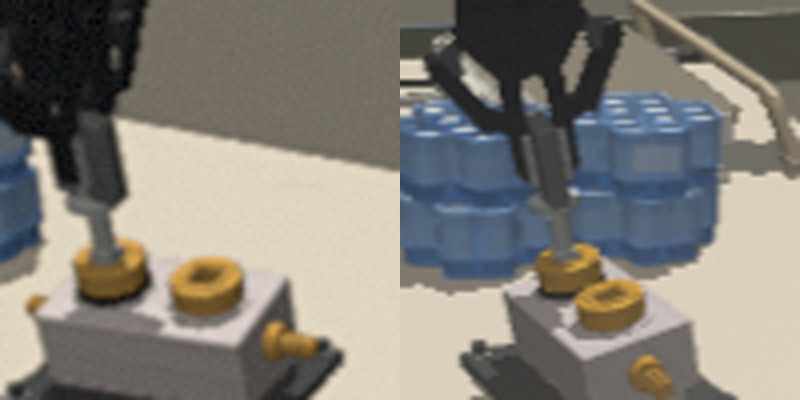

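Call:
{"name": "move_arm", "arguments": {
  "deltas": [5,0,0,0,3,0,0,5,0.2,0,0,3,0,0,5,0.2,0,0,3,0,0,5,0.2,0,0,3,0,0,5,0,0,0,0,0,0],
  "force": 110
}}

```text
t: 13.6
tcp_pos: [0.5451, 0.1133, 0.1456]
tool_rot: [0.103, 0.638, -0.066, 0.76]
force: [2.2, -0.9, -0.1]
finger_gap: 0.176
```

```bash
python3 chk.py
```

```text
tip [  0.43  -0.15 -11.54] Ftool [ 1.2 -0.8  1.8] Mtool [-0.07 -0.28 -0.16] q6 0.184 13.65 lean 0.0
```

Call:
{"name": "move_arm", "arguments": {
  "deltas": [5,0.28,0,0,4,0,0,5,0.28,0,0,4,0,0,5,0.28,0,0,4,0,0,5,0.28,0,0,4,0,0,5,0,0,0,0,0,0]
}}

```text
t: 14.15
tcp_pos: [0.5453, 0.1133, 0.1445]
tool_rot: [0.208, 0.623, -0.154, 0.738]
force: [1.2, -1.1, -0.2]
finger_gap: 0.176
```

```bash
python3 chk.py
```

```text
tip [  0.29  -0.34 -12.68] Ftool [ 1.2 -1.9  1.7] Mtool [-0.04 -0.38 -0.08] q6 0.462 14.2 lean 0.0
```

Call:
{"name": "move_arm", "arguments": {
  "deltas": [5,0.28,0,0,4,0,0,5,0.28,0,0,4,0,0,5,0.28,0,0,4,0,0,5,0.28,0,0,4,0,0,5,0,0,0,0,0,0]
}}

```text
t: 14.7
tcp_pos: [0.5453, 0.1134, 0.1434]
tool_rot: [0.308, 0.596, -0.239, 0.702]
force: [1.3, -1.6, 0.7]
finger_gap: 0.174
```

```bash
python3 chk.py
```

```text
tip [  0.09  -0.5  -13.82] Ftool [-0.1  0.7  1.3] Mtool [-0.07 -0.42 -0.02] q6 0.741 14.75 lean 0.0
```

Call:
{"name": "move_arm", "arguments": {
  "deltas": [5,0.28,0,0,4,0,0,5,0.28,0,0,4,0,0,5,0.14,0,0,2,0,0,5,0,0,0,0,0,0]
}}

```text
t: 15.15
tcp_pos: [0.5454, 0.1135, 0.1427]
tool_rot: [0.368, 0.573, -0.29, 0.673]
force: [1.6, -0.7, 0.6]
finger_gap: 0.174
```

```bash
python3 chk.py
```

```text
tip [ -0.06  -0.58 -14.53] Ftool [-0.2  0.8  1.3] Mtool [-0.03 -0.4   0.06] q6 0.916 15.2 lean 0.001
```

Call:
{"name": "move_arm", "arguments": {
  "deltas": [5,0.14,0,0,2,0,0,5,0.14,0,0,2,0,0,5,0,0,0,0,0,0]
}}

```text
t: 15.5
tcp_pos: [0.5454, 0.1135, 0.1424]
tool_rot: [0.391, 0.562, -0.31, 0.659]
force: [1.1, -1.4, 1.4]
finger_gap: 0.172
```

```bash
python3 chk.py
```

```text
tip [ -0.12  -0.6  -14.83] Ftool [-0.9  0.6  2.2] Mtool [-0.05 -0.43  0.06] q6 0.986 15.55 lean 0.001
```

Call:
{"name": "move_arm", "arguments": {
  "deltas": [5,0.14,0,0,2,0,0,5,0.14,0,0,2,0,0,5,0,0,0,0,0,0]
}}

```text
t: 15.85
tcp_pos: [0.5454, 0.1135, 0.1421]
tool_rot: [0.414, 0.551, -0.33, 0.645]
force: [1.3, -0.8, 2.3]
finger_gap: 0.174
```

```bash
python3 chk.py
```

```text
tip [ -0.19  -0.62 -15.12] Ftool [-1.1  1.4  2.9] Mtool [-0.06 -0.35  0.11] q6 1.056 15.9 lean 0.001
```

Call:
{"name": "move_arm", "arguments": {
  "deltas": [5,0.1,0,0,2,0,0,5,0.1,0,0,2,0,0,5,0,0,0,0,0,0]
}}

```text
t: 16.2
tcp_pos: [0.5454, 0.1135, 0.1418]
tool_rot: [0.437, 0.539, -0.349, 0.63]
force: [1.5, -1.8, 1.4]
finger_gap: 0.172
```

```bash
python3 chk.py
```

```text
tip [ -0.27  -0.63 -15.4 ] Ftool [-1.1  0.8  1.1] Mtool [-0.08 -0.32  0.21] q6 1.126 16.25 lean 0.001
```

Call:
{"name": "move_arm", "arguments": {
  "deltas": [5,0.14,0,0,2,0,0,5,0,0,0,0,0,0]
}}

```text
t: 16.45
tcp_pos: [0.5454, 0.1135, 0.1416]
tool_rot: [0.448, 0.533, -0.358, 0.622]
force: [1.3, -1.4, 1.9]
finger_gap: 0.169
```

```bash
python3 chk.py
```

```text
tip [ -0.31  -0.64 -15.54] Ftool [-1.   0.4  1.7] Mtool [-0.05 -0.3   0.18] q6 1.161 16.5 lean 0.001
```

Call:
{"name": "move_arm", "arguments": {
  "deltas": [5,0.14,0,0,2,0,0,5,0,0,0,0,0,0]
}}

```text
t: 16.7
tcp_pos: [0.5454, 0.1136, 0.1415]
tool_rot: [0.458, 0.527, -0.367, 0.615]
force: [1.6, -1.3, 1.0]
finger_gap: 0.175
```

```bash
python3 chk.py
```

```text
tip [ -0.35  -0.65 -15.67] Ftool [-1.3  0.9  2. ] Mtool [-0.07 -0.27  0.16] q6 1.195 16.75 lean 0.001
```

Call:
{"name": "move_arm", "arguments": {
  "deltas": [5,0.1,0,0,2,0,0,5,0,0,0,0,0,0]
}}

```text
t: 16.95
tcp_pos: [0.5455, 0.1136, 0.1415]
tool_rot: [0.469, 0.52, -0.376, 0.607]
force: [0.7, -0.8, 3.3]
finger_gap: 0.171
```

```bash
python3 chk.py
```

```text
tip [ -0.36  -0.68 -15.72] Ftool [-2.   1.1  1.1] Mtool [-0.27 -0.24  0.17] q6 1.23 17.0 lean 0.001
```

Call:
{"name": "move_arm", "arguments": {
  "deltas": [5,0.1,0,0,2,0,0,5,0,0,0,0,0,0]
}}

```text
t: 17.2
tcp_pos: [0.5455, 0.1136, 0.1414]
tool_rot: [0.479, 0.514, -0.385, 0.599]
force: [0.7, -1.0, 2.7]
finger_gap: 0.177
```

```bash
python3 chk.py
```

```text
tip [ -0.4   -0.7  -15.78] Ftool [-2.4  2.1  1.1] Mtool [-0.5  -0.22  0.21] q6 1.265 17.25 lean 0.001
```

Call:
{"name": "move_arm", "arguments": {
  "deltas": [5,0,0,0,-3,0,0,5,0,0,0,0,0,0,5,0,0,0,0,0,0]
}}

```text
t: 17.55
tcp_pos: [0.5455, 0.1136, 0.1414]
tool_rot: [0.464, 0.523, -0.372, 0.61]
force: [0.6, -0.3, 3.8]
finger_gap: 0.174
```

```bash
python3 chk.py
```

```text
tip [ -0.34  -0.65 -15.8 ] Ftool [-3.   2.4  0.9] Mtool [-0.21 -0.24  0.25] q6 1.215 17.6 lean 0.001
```

Snug at the stop. The torque rose to 0.5 N m on the last step and I eased it to 0.21. Next I unload the bit within its play and withdraw along the axis.

Call:
{"name": "move_arm", "arguments": {
  "deltas": [5,0,0,0,-3,0,0,5,0,0,0,-3,0,0,5,0,0,0,0,0,0]
}}

```text
t: 17.9
tcp_pos: [0.545, 0.1137, 0.1408]
tool_rot: [0.432, 0.542, -0.345, 0.633]
force: [1.3, -0.6, -0.3]
finger_gap: 0.17
```

```bash
python3 chk.py
```

```text
tip [ -0.91  -0.33 -16.29] Ftool [1.  1.2 0.1] Mtool [-0.05 -0.11  0.26] q6 1.111 17.95 lean 0.002
```

Call:
{"name": "move_arm", "arguments": {
  "deltas": [5,-1,0,0,0,0,0,5,-2,0,0,0,0,0,5,-3,0,0,0,0,0,5,-4,0,0,0,0,0,5,0,0,0,0,0,0]
}}

```text
t: 18.45
tcp_pos: [0.5431, 0.1133, 0.1516]
tool_rot: [0.431, 0.542, -0.344, 0.633]
force: [0.8, 1.3, -0.4]
finger_gap: 0.175
```

```bash
python3 chk.py
```

```text
tip [-0.88 -0.42 -5.38] Ftool [ 0.1  0.1 -0.4] Mtool [-0.04  0.04  0.07] q6 1.111 18.5 lean 0.002
```

Call:
{"name": "move_arm", "arguments": {
  "deltas": [5,-4,0,0,0,0,0,5,-8,0,0,0,0,0,5,-15,0,0,0,0,0,5,-20,0,0,0,0,0,5,-20,0,0,0,0,0,5,-20,0,0,0,0,0,5,-20,0,0,0,0,0,5,0,0,0,0,0,0,5,0,0,0,0,0,0]
}}

```text
t: 19.4
tcp_pos: [0.5244, 0.1099, 0.2566]
tool_rot: [0.431, 0.542, -0.344, 0.634]
force: [0.2, -0.5, -1.0]
finger_gap: 0.171
```

```bash
python3 chk.py
python3 - <<'E'
from h import *
s=snap('wrist','w8')
cv2.imwrite('pics/w8b.png',cv2.resize(s['image'][:,:,::-1],(800,500),interpolation=cv2.INTER_CUBIC))
P=wcloud(s);hsv=cv2.cvtColor(s['image'],cv2.COLOR_RGB2HSV)
t,R=campose(s);T=(P-t)@R*1000
m=(abs(T[...,2])<5)&(T[...,1]>20)&(T[...,1]<40)&(T[...,0]>-40)&(T[...,0]<5);print('KY',np.median(T[m][:,1])-25)
k=(abs(T[...,1]-10)<8)&(abs(T[...,2])<12)&(T[...,0]>-60)&(T[...,0]<-30);print('top x',np.median(T[k][:,0]))
# plane
reg=(abs(P[...,0]-.565)<.06)&(abs(P[...,1]-.085)<.09)
m=reg&(hsv[...,1]<60)&(P[...,2]>.05)&(P[...,2]<.09);M=P[m];Q=M
n=portR()[:,2]
h0=np.median(((M-PLUG)@n)[abs((M-PLUG)@n+.022)<.006]);print('plane below PLUG',h0)
b=reg&(hsv[...,1]>110)&(hsv[...,0]>10)&(hsv[...,0]<30)
for nm,c in (('proud',PLUG),('home',PLUG-portR()[:,1]*.066)):
    d=(P-c)@portR();k=b&(np.hypot(d[...,0],d[...,1])<.021)&(np.hypot(d[...,0],d[...,1])>.015)
    print(nm,k.sum(),np.percentile(d[k][:,2]-h0,[25,50,75,90]).round(4))
E
```

```text
tip [ -0.71  -0.56 101.31] Ftool [ 1.9 -0.6 -0.4] Mtool [ 0.04 -0.   -0.06] q6 1.12 19.45 lean 0.003
KY 0.20398814666259213
top x -44.449445530786065
plane below PLUG -0.022752822630564037
proud 608 [0.0184 0.0189 0.0195 0.02  ]
home 554 [0.0183 0.0189 0.0195 0.0201]
```

View pics/w8b.png

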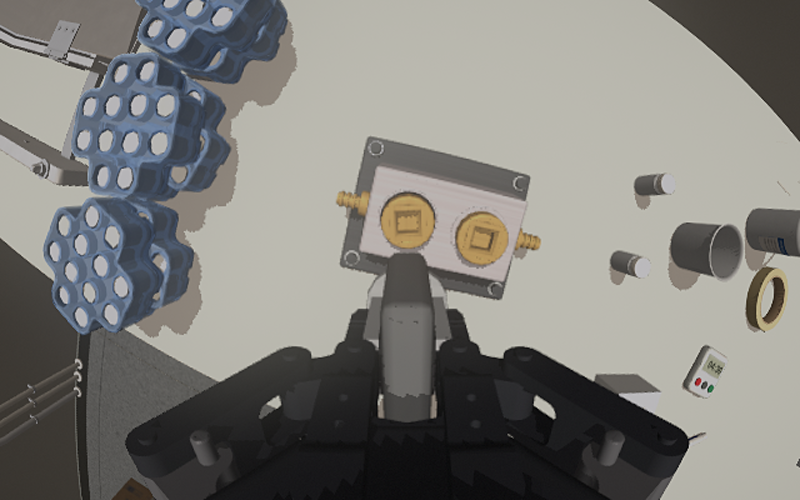

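Run:
```python
from h import *
a=np.radians(14.6-90);z=np.array([np.cos(a),np.sin(a),0]);x=np.array([0,0,-1.]);y=np.cross(z,x);R=np.stack([x,y,z],1)
p=np.array([.4481-.0004,-.2278-.0007,.215])-y*.0002;rows(p,R,10)
```

```text
5, 1.6, -20.8, 28, 0.85, 0.15, -1,
5, 1.9, -20.4, 28.3, 0.85, 0.15, -1,
5, 2.2, -19.9, 28.6, 0.85, 0.15, -1,
5, 2.4, -19.4, 28.9, 0.85, 0.15, -1,
5, 2.7, -19, 29.2, 0.85, 0.15, -1,
5, 2.9, -18.5, 29.5, 0.85, 0.15, -1,
5, 3.2, -18, 29.8, 0.85, 0.15, -1,
5, 3.4, -17.5, 30, 0.85, 0.15, -1,
5, 3.6, -17, 30.3, 0.85, 0.15, -1,
5, 3.8, -16.5, 30.6, 0.85, 0.15, -1,
```

Call:
{"name": "move_arm", "arguments": {
  "deltas": [5,1.6,-20.8,28,0.85,0.15,-1,5,1.9,-20.4,28.3,0.85,0.15,-1,5,2.2,-19.9,28.6,0.85,0.15,-1,5,2.4,-19.4,28.9,0.85,0.15,-1,5,2.7,-19,29.2,0.85,0.15,-1,5,2.9,-18.5,29.5,0.85,0.15,-1,5,3.2,-18,29.8,0.85,0.15,-1,5,3.4,-17.5,30,0.85,0.15,-1,5,3.6,-17,30.3,0.85,0.15,-1,5,3.8,-16.5,30.6,0.85,0.15,-1]
}}

```text
t: 20.5
tcp_pos: [0.4476, -0.2296, 0.2144]
tool_rot: [0.433, 0.56, -0.432, 0.559]
force: [0.4, -0.7, -0.1]
finger_gap: 0.173
```

Call:
{"name": "move_arm", "arguments": {
  "deltas": [5,0,0,0,0,0,0,5,0,0,0,0,0,0,5,0,0,0,0,0,0,5,0,0,0,0,0,0]
}}

```text
t: 20.9
tcp_pos: [0.4484, -0.2272, 0.2156]
tool_rot: [0.432, 0.559, -0.431, 0.56]
force: [0.1, 0.1, -1.3]
finger_gap: 0.173
```

Run:
```python
from h import *
s=snap('wrist','w9');st=manip.sense()
cv2.imwrite('pics/w9b.png',cv2.resize(s['image'][:,:,::-1],(800,500),interpolation=cv2.INTER_CUBIC))
t,R=campose(s);P=wcloud(s);tip=t+R@np.array([L,.0002,0]);print(st['t'],st['tcp_pos'],'tip',tip,R.round(3).tolist())
im=s['image'].astype(int)
reg=(abs(P[...,0]-.447)<.06)&(abs(P[...,1]+.228)<.06)&(abs(P[...,2]-.06)<.004)&(im.min(2)>120)
q=P[reg];print(len(q),cv2.minAreaRect(q[:,:2].astype(np.float32)*1000))
T=(P-tip)@R*1000
b=reg; 
# bore hole: pixels inside top outline with z<.05
cv2.imwrite('pics/w9z.png',cv2.resize(s['image'][120:240,260:400],None,fx=5,fy=5,interpolation=cv2.INTER_CUBIC)[:,:,::-1])
```

```text
20.95 [ 0.44851136 -0.22729079  0.21575705] tip [ 0.44868618 -0.2273248   0.14912972] [[0.002, 0.967, 0.254], [-0.0, 0.254, -0.967], [-1.0, 0.002, 0.001]]
3726 ((448.0195617675781, -227.96763610839844), (70.51107788085938, 70.85269927978516), 15.059942245483398)
```

View pics/w9z.png

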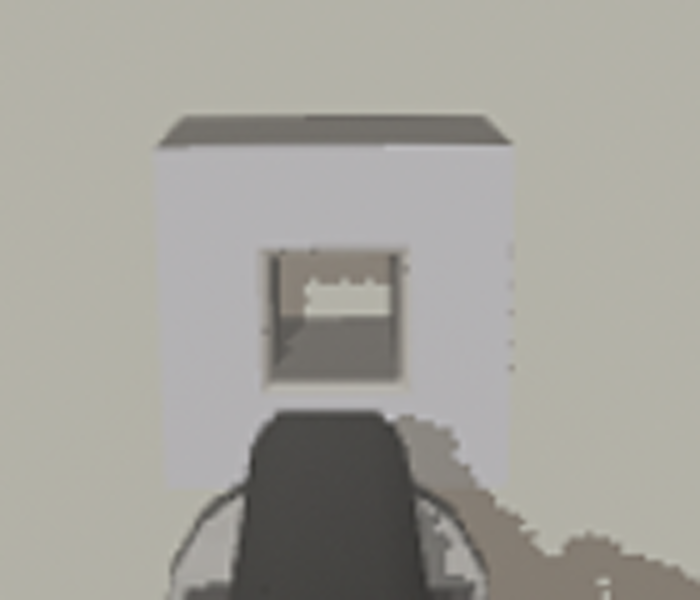

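Call:
{"name": "move_arm", "arguments": {
  "deltas": [5,16,-0.8,0.5,0,0,0,5,20,0,0,0,0,0,5,20,0,0,0,0,0,5,20,0,0,0,0,0,5,10,0,0,0,0,0,5,10,0,0,0,0,0,5,0,0,0,0,0,0]
}}

```text
t: 21.65
tcp_pos: [0.4479, -0.2286, 0.1191]
tool_rot: [0.433, 0.56, -0.432, 0.56]
force: [-0.6, -0.3, -1.0]
finger_gap: 0.175
```

```bash
cat > c2.py <<'E'
from h import *
s=viewer.snapshot('wrist');st=manip.sense();t,R=campose(s);print(st['t'],'tip',(t+R@np.array([L,.0002,0])).round(4),st['force'].round(1),st['ft_torque'].round(2))
E
python3 c2.py
```

```text
21.7 tip [ 0.4481 -0.2287  0.0527] [ 0.9  0.4 -0.7] [ 0.03 -0.04  0.01]
```

Tip is in the bore with no contact force. Down another 41 mm.

Call:
{"name": "move_arm", "arguments": {
  "deltas": [5,10,0,0,0,0,0,5,10,0,0,0,0,0,5,10,0,0,0,0,0,5,6,0,0,0,0,0,5,3,0,0,0,0,0,5,2,0,0,0,0,0,5,0,0,0,0,0,0,5,0,0,0,0,0,0]
}}

```text
t: 22.5
tcp_pos: [0.4484, -0.2294, 0.079]
tool_rot: [0.433, 0.559, -0.432, 0.561]
force: [0.3, 0.7, -1.6]
finger_gap: 0.174
```

```bash
python3 c2.py
```

```text
22.55 tip [ 0.4488 -0.2296  0.0126] [ 0.7  0.1 -1.8] [-0.03  0.02  0.04]
```

Call:
{"name": "move_arm", "arguments": {
  "deltas": [5,1.5,0,0,0,0,0,5,0.5,0,0,0,0,0,5,0,0,0,0,0,0,5,0,0,0,0,0,0],
  "force": 20
}}

```text
t: 22.95
tcp_pos: [0.4483, -0.2293, 0.0769]
tool_rot: [0.433, 0.559, -0.432, 0.56]
force: [1.0, 0.0, -0.2]
finger_gap: 0.173
```

```bash
python3 c2.py
```

```text
23.0 tip [ 0.4486 -0.2295  0.0104] [-0.2 -0.8 -1.6] [ 0.02  0.05 -0.02]
```

Call:
{"name": "move_arm", "arguments": {
  "deltas": [18,0,0,0,0,0,0,20,0,0,0,0,0,0,25,0,0,0,0,0,0,40,0,0,0,0,0,0,60,0,0,0,0,0,0,85,0,0,0,0,0,0,85,0,0,0,0,0,0,85,0,0,0,0,0,0,85,0,0,0,0,0,0]
}}

```text
t: 23.9
tcp_pos: [0.4483, -0.2292, 0.0769]
tool_rot: [0.433, 0.559, -0.432, 0.56]
force: [-0.2, 0.7, -0.6]
finger_gap: 0.994
```

Call:
{"name": "move_arm", "arguments": {
  "deltas": [85,-8,0,0,0,0,0,85,-15,0,0,0,0,0,85,-20,0,0,0,0,0,85,-20,0,0,0,0,0,85,-20,0,0,0,0,0,85,-20,0,0,0,0,0,85,-20,0,0,0,0,0,85,0,0,0,0,0,0,85,0,0,0,0,0,0]
}}

```text
t: 24.8
tcp_pos: [0.4479, -0.2292, 0.2003]
tool_rot: [0.433, 0.558, -0.432, 0.561]
force: [0.1, 0.1, -0.6]
finger_gap: 0.995
```

Run:
```python
from h import *
s=snap('wrist','w10');P=wcloud(s);im=s['image'].astype(int);print(manip.sense()['t'],manip.sense()['tcp_pos'])
reg=(abs(P[...,0]-.447)<.06)&(abs(P[...,1]+.228)<.06)
for nm,m in (('htop',reg&(abs(P[...,2]-.121)<.004)),('top',reg&(abs(P[...,2]-.06)<.004)&(im.min(2)>120))):
    q=P[m];print(nm,len(q),q.mean(0).round(4),cv2.minAreaRect(q[:,:2].astype(np.float32)*1000))
a=snap('scene','scene10');b=snap('side','side10')
cv2.imwrite('pics/f10.png',np.hstack([cv2.resize(i,(400,250)) for i in (a['image'],s['image'])])[:,:,::-1])
print('moved px diff side', cv2.absdiff(b['image'],load('side0')['image'])[225:345,300:420].mean())
```

```text
24.85 [ 0.44745601 -0.22885793  0.19951174]
htop 1281 [ 0.4504 -0.2284  0.1211] ((449.08245849609375, -228.71229553222656), (49.081695556640625, 15.815728187561035), 15.112351417541504)
top 3729 [ 0.4516 -0.2268  0.0607] ((447.9488525390625, -228.21145629882812), (71.06553649902344, 70.4092788696289), 15.114916801452637)
moved px diff side 7.610162037037037
```

View pics/f10.png

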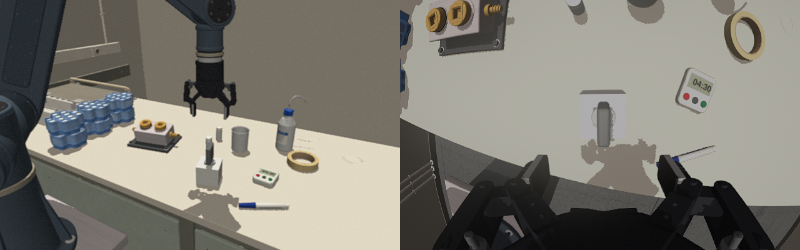

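View pics/side10.png

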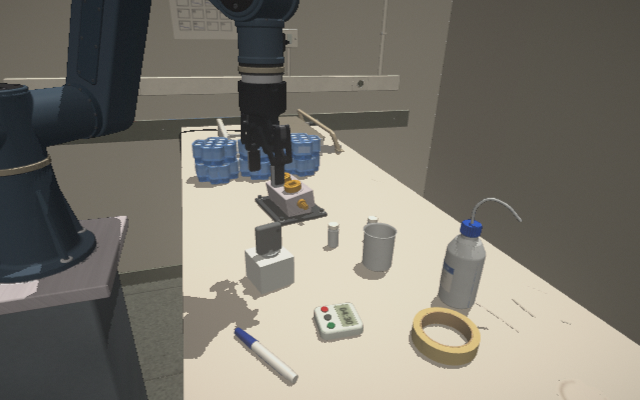

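The key hangs upright in its holder, at (268,250) in the side view. The gripper is clear, and the vials (333,235), (372,220), beaker (378,245) and timer (338,318) are where they started.

```bash
python3 -c "
from station import job
print(job.sign_off())"
```

```text
the job is handed in; nothing more can be done
None
```

The plug is screwed home, the key is back standing in its holder, and the job is handed in at about 25 s. Sign-off gave no verdict, so what follows is from my own checks.

- **Seating:** I lifted the key out and lowered the bit about 11 mm into the socket before turning. It was within 0.5 mm of the axis and 0.001 rad of square, with no contact force to speak of.
- **Screwing:** I turned the tool about 74° clockwise, following the thread down, until the plug came up on its stop.
- **Over-torque on the last step:** I ran two 2° steps back to back, and the moment rose past the 0.2–0.35 N m snug range to about 0.5 N m. I eased it back to 0.21 N m before withdrawing. The key's contact force is not measured directly; I estimate it came near the 65 N limit at that peak, and I cannot confirm that it stayed below.
- **Plug height:** afterwards the camera put both plug heads at 18.9 mm above the block face. The plug that was already home reads the same, so I take this one as home, with the camera reading about 0.9 mm high.
- **Key in holder:** it stands about 1.2 mm off the holder's centre. Its handle top is at 0.121 m, which matches hanging by the flange. The gripper is open and about 8 cm above it.
- **Bystanders:** by eye, the vials, beaker and timer sit where they did in the first side image. I did not measure their shift.
- **Calibration:** the cameras and the arm's own position reading disagreed by about 1 mm. I used the wrist camera's figures for the alignment.

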